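# Seat the sensor board of the gauging station

### The arm

A 6-joint arm with a two-finger parallel gripper is mounted at the origin on the work surface. World frame = base frame: x ahead of the robot, y to its left, z up, the work surface at z = 0. Lengths are in m, angles in rad, forces in N, time in s.
With the tool pointing down it reaches from about 0.325 to 0.775 m from the base axis. Payload 9.3 kg.
Tool frame: the origin (TCP) lies on the centre line of the jaws, within the pads' length; the fingertips stand 25 mm ahead of it and the grasp point (between the pads) lies 6 mm ahead of it; x points along the fingers, y is the direction in which the jaws open and shut, and the axes are right-handed (so a half turn about x gives the same grasp; the last joint's range is limited). The gripper opens to 85 mm and grips with 20 to 120 N. Pads are 22 mm wide; open, the fingers measure 114 mm over their backs; the gripper's body (76 mm by 85 mm) begins 54 mm behind the grasp point. The pads swing forward as they close: fully open they stand 13 mm farther back than shut.
Start: joints at [-1.373, 0.259, 0.021, 1.334, 0, 1.418], TCP at [0.189, -0.517, 0.256] pointing down, gripper open.
Joint ranges: [-3.04, 3.04], [-0.91, 1.82], [-1.04, 1.36], [-1.92, 1.95], [-1.52, 1.45], [-3.14, 3.14]. Speed limits (rad/s): [2.22, 2.22, 2.79, 3.14, 3.14, 3.14].

### API

Orientations are given as a unit quaternion [w, x, y, z].
In Python, from rig import observe, viewer, workorder gives the robot as it stands. The module is installed in compiled form; this text tells all that it offers.
- The arm moves only by the tool drive_tool, never from a script. Its argument "plan" is a list that holds one entry, the list of rows, each a list of 6 numbers: the shift along the tool's x, y, z in m, then the turn, a rotation vector about the tool's x, y, z in rad. In form: [[[tx, ty, tz, ax, ay, az], ...]]. A call has 1 to 20 rows; each row shifts and turns the commanded pose from where the row before left it, along the tool's axes as they then stand; what a row does not reach is not made up. A row lasts 1/12 s, in which the tool goes at most 41.7 mm and 7.16 degrees, less where a joint would pass 70% of its speed; a pose out of reach is approached as far as the arm can. A call with a gripper value outside its range is refused whole. "hand" is the opening in per cent of the stroke, from 0 (shut) to 100 (fully open), set as the call begins (left out, the last holds). The fingers move at their own pace and stop on an object; "squeeze" is the grip in N (left out, the last holds). Time passes only in rows, so rows that do not move let the fingers close. It gives the time, the measured TCP pose, the force and the opening at its end, in the units of the state.
- observe(): the state, without advancing time (a new reading comes with each control period).
- viewer.capture(name): name is "scene" or "top" or "wrist"; returns (picture, depth): 480x640x3 uint8, red, green, blue; 480x640 float32, m along the optical axis (not along the pixel's ray), 0 where there is no reading.
- viewer.calibration(name): a dict with "K" (3x3 intrinsics, pixels), "R" (3x3) and "t" (3): a world point X has camera coordinates R X + t; the wrist camera has in their place "T_tool_cam" (4x4, takes a point from camera to tool coordinates, whose origin is the TCP and whose axes are the tool frame's). Camera axes: x right, y down, z forward; pixel columns grow to the right and rows downward; lengths in m; the calibration is good to about 2 mm. A picture is of the moment at which its call begins: read the wrist's pose just before it. calibration takes no time and is no camera call.
- workorder.job_done(): hands the job in, once; it reports no verdict.
The state is a dict: "time": time; "joint_pos": joint angles; "joint_vel": joint speeds; "joint_efforts": joint torques, N m; "position": TCP position; "orientation": TCP orientation; "contact_force": force on the tool from outside, world axes, zero at the start; "torque": the same for the moment, N m; "grip_width": finger opening in m.
Only numpy, scipy, OpenCV 4.12 (cv2) and the standard library are available. Lean on these libraries where they do the work, as an engineer would, in place of code of your own. Each camera call takes 0.05 s, during which the arm holds its last target.

### The job

Take the sensor board out of its rest and slide it down the two card guides of the open frame until you feel it touch down on the sprung contacts; rest it on them lightly, without forcing it in by hand, and let go. Then swing both ejector levers fully upright, so that they press the board all the way home and it sits level and locked. Leave the two castings and the plug gauge where they stand.

Things in the scene. Friction and masses are not known exactly. Their poses are not given: they have to be found in the camera images.
- board_grip (a point): Centre of the aluminium grip bar (50 long in y, 12 thick in x, 27 high) on the loose sensor board (160-240 g), a dark green plate on edge, 130 wide (y) x 80 high x 4 thick (x). 94 above the board's lower edge, 14 above the plate's top edge. Pinch it across its thickness (x). Fits either way round.
- board_foot (a point): Middle of the board's lower edge, 94 below board_grip. x across the thickness, y along the width, z up.
- board: The whole board with its grip bar; origin at board_foot.
- rest: Fixed grey plastic rest, 80 x 120, in which the board starts upright, its lower edge 12 above the table, in a slot along y between two ribs (up to 40 above the table). Origin: centre of the underside. The board lifts straight up.
- frame_seat (a point): Where the middle of the board's lower edge must end, in the fixed open aluminium card frame, 30 above the table. y runs from guide to guide, x across the board, z up. Board width goes along y, either way round.
- guide_left (a point): Centre of the flared mouth (13 wide in x) of the left black card guide, 75 above frame_seat, at y = +65. Slot below: 6 wide in x, down to 20 above frame_seat, 2.5 mm play in y each side. 50 to 60 above frame_seat a leaf spring pushes the board to the slot's -x side (1 mm off centre); its friction (a push of 2 to 8 N for both guides) holds a released board.
- guide_right (a point): Mouth of the right guide at y = -65, the same, with its own leaf spring. The space between the guides is open.
- socket: Black socket at the frame's foot (origin 20 below frame_seat) with two sprung contact pads at y +-50. Their tops stand 1.5 to 10.5 above frame_seat: it differs each time, feel for it. They give at about 7 N (both), then 1.2 N/mm. Let the board rest on them with over 1 N, never over 10 N while both levers are open: below 14 mm go slowly, stop at 2 to 4 N over the guide friction.
- left_knob (a point): Centre of the round black knob (20 across, 14 thick along the frame's x) at the end of the left (+y) steel ejector lever, 70 from its pivot. Pinch it from above across its thickness (frame's x) and lead it round the pivot; it turns and lags in the grip under load, so lean on it past upright until the end stop is felt. Open levers reach 165 above the table: carry the board over them.
- right_knob (a point): The same on the right (-y) lever.
- left_pivot (a point): Pivot of the left lever, at y = +86, 84 above frame_seat; it turns about the frame's x. A 26 mm steel toe points from it to the board when the lever is upright and presses the plate's top edge down.
- right_pivot (a point): Pivot of the right lever, at y = -86, the same.
- lever_left (a joint): Angle of the left lever, rad: 0 = upright (end stop, board locked home), growing as it leans outward from the board, up to 1.35. Starts at 1.0 to 1.3, its toe clear of the board. Stiff, stays where left: 4 N at the knob moves it, up to 11 N while it presses the board (from about 0.45 rad down).
- lever_right (a joint): Angle of the right lever, the same: 0 = upright, grows outward.
- casting_a: Bystander: machined aluminium housing, a round cup 68 across, 30 high, with three lugs. Origin: centre of the underside.
- casting_b: Bystander: a second housing like it.
- plug_gauge: Bystander: upright steel plug gauge, 28 across, 90 high. Origin: centre of the underside.
There are look-alikes about, which are no part of the job. Of the things that look like the board, the smaller one is meant.

How it is judged:
On the way, in this order (a step that is already met when the one before it is completed fails the run):
1. the board stands in both guides, rests on the contacts and is let go, with both levers still open (x of board_foot in the frame of frame_seat between -0.004 and 0.004 m and y of board_foot in the frame of frame_seat between -0.005 and 0.005 m and z of board_foot in the frame of frame_seat below 0.0135 m and contact force between board and socket above 1 N and contact force between the fingers and board below 0.2 N and value of joint each of lever_left, lever_right above 0.8 rad), for 0.2 s.
2. both levers are upright and the board is home (x of board_foot in the frame of frame_seat between -0.004 and 0.004 m and y of board_foot in the frame of frame_seat between -0.005 and 0.005 m and z of board_foot in the frame of frame_seat between -0.004 and 0.0025 m and angle between the z axis of board_foot and the z axis of frame_seat, either way round below 0.03 rad and value of joint each of lever_left, lever_right below 0.08 rad), for 0.2 s.
At the end, for the whole second after the job is handed in: The board stands in both guides, level within 0.03 rad, its lower edge within 2.5 mm of home (frame_seat; within 4 mm in x and 5 mm in y), at rest; both levers are upright within 0.08 rad (all of step 2 and linear speed of board below 0.01 m/s); the robot touches nothing.
It fails at once if the contacts are pressed with more than 10 N by hand, while both levers are open (contact force between board and socket above 10 N and value of joint each of lever_left, lever_right above 0.5 rad).
It fails at once if a bystander is moved by more than 15 mm (distance of any of casting_a, casting_b, plug_gauge from where it was at the start of the episode above 0.015 m).
It also fails if it takes over 72 s, if anything falls off the work surface, if the arm or the gripper's body presses on something with over 40 N, if the wrist force passes 120 N, or if a joint passes its speed limit or range.

## Working session

There is one attempt and no reset: what is moved stays moved. The work goes in short steps, Python scripts to look and compute and a tool call to move; the robot and the scene stay as the last step left them, time stands still between calls to the robot, and variables do not carry over. Pictures are saved under pics/ and viewed, and the job is handed in when it is done.

Besides the shell and the picture viewer there is one more tool, called as name(argument=value, ...), one argument or row to a line, values as JSON. drive_tool: Moves the arm, as the interface text tells. Its arguments: {"type":"object","properties":{"plan":{"type":"array"},"hand":{"type":"number"},"squeeze":{"type":"number"}},"required":["plan"]}

```bash
mkdir -p pics; cat > h.py <<'E'
import numpy as np, cv2
from rig import observe, viewer, workorder
from scipy.spatial.transform import Rotation as Rn
def cap(n,fn=None):
    s=observe(); p,d=viewer.capture(n)
    if fn: cv2.imwrite('pics/'+fn,p[:,:,::-1])
    return s,p,d
def campose(n,s=None):
    c=viewer.calibration(n); K=np.array(c['K'])
    if 'R' in c:
        R=np.array(c['R']); t=np.array(c['t']); return K,R.T,-R.T@t
    T=np.array(c['T_tool_cam']); q=s['orientation']; Rt=Rn.from_quat([q[1],q[2],q[3],q[0]]).as_matrix()
    return K,Rt@T[:3,:3],Rt@T[:3,3]+np.array(s['position'])
def ray(n,u,v,s=None):
    K,R,o=campose(n,s); return o,R@np.linalg.inv(K)@np.array([u,v,1.])
def onz(n,u,v,z,s=None):
    o,d=ray(n,u,v,s); return o+d*(z-o[2])/d[2]
def cloud(n,d,s=None):
    K,R,o=campose(n,s); v,u=np.mgrid[:480,:640]
    P=np.stack([u,v,np.ones_like(u)],-1)@np.linalg.inv(K).T*d[...,None]
    return P@R.T+o
def proj(n,X,s=None):
    K,R,o=campose(n,s); c=R.T@(np.array(X)-o); c=K@c; return c[:2]/c[2]
E
python3 - <<'E'
from h import *
s,p,d=cap('scene','scene0.png'); np.save('scene0.npy',d)
s,p,d=cap('top','top0.png'); np.save('top0.npy',d)
s,p,d=cap('wrist','wrist0.png')
print(s)
for n in('scene','top'): print(n,campose(n))
print(viewer.calibration('wrist'))
E
```

```text
{'time': 0.1, 'joint_pos': array([-1.37260879e+00,  2.59125984e-01,  2.08334136e-02,  1.33369847e+00,
       -3.63742871e-06,  1.41821729e+00]), 'joint_vel': array([-0.00049202, -0.00256652,  0.00205209,  0.00097905, -0.0009711 ,
        0.00101335]), 'joint_efforts': array([ 5.86125796e-03, -5.56694770e+01,  3.45067406e+01,  1.16821501e-02,
       -1.02867971e-04, -1.12280350e-06]), 'position': array([ 0.18895059, -0.51628573,  0.25573032]), 'orientation': array([-0.12295764, -0.69624853, -0.12380215,  0.69627037]), 'contact_force': array([-0.35303955, -0.22586064, -0.39755081]), 'torque': array([-0.04659597, -0.00510309,  0.01583209]), 'grip_width': 0.08547717863007773}
scene (array([[581.18302112,   0.        , 316.67534141],
       [  0.        , 581.18302112, 243.37704482],
       [  0.        ,   0.        ,   1.        ]]), array([[-0.55132196,  0.64000107, -0.53520344],
       [ 0.83429118,  0.42409928, -0.3522755 ],
       [ 0.0015227 , -0.64073273, -0.7677625 ]]), array([1.21607823, 0.49745023, 1.09389502]))
top (array([[524.71966985,   0.        , 316.10941517],
       [  0.        , 524.71966985, 243.20281726],
       [  0.        ,   0.        ,   1.        ]]), array([[ 3.19122648e-03, -9.90239968e-01,  1.39336365e-01],
       [-9.99994897e-01, -3.18080143e-03,  2.97506570e-04],
       [ 1.48598414e-04, -1.39336604e-01, -9.90245065e-01]]), array([0.34332861, 0.03708748, 1.52034895]))
{'K': array([[429.6242995 ,   0.        , 315.11013491],
       [  0.        , 429.6242995 , 240.51134968],
       [  0.        ,   0.        ,   1.        ]]), 'T_tool_cam': array([[-3.01046004e-04, -3.20732968e-01,  9.47169611e-01,
        -1.18999226e-01],
       [ 9.99999941e-01,  6.08488022e-05,  3.38442238e-04,
        -2.20771227e-04],
       [-1.66183720e-04,  9.47169657e-01,  3.20732931e-01,
        -8.16559354e-02],
       [ 0.00000000e+00,  0.00000000e+00,  0.00000000e+00,
         1.00000000e+00]])}
```

View pics/scene0.png

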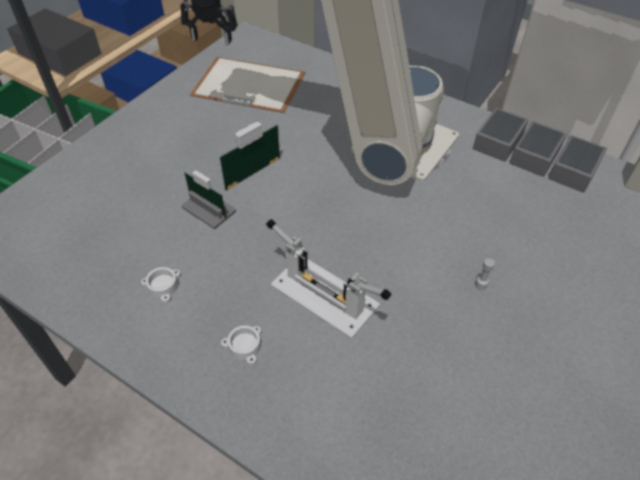

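View pics/top0.png

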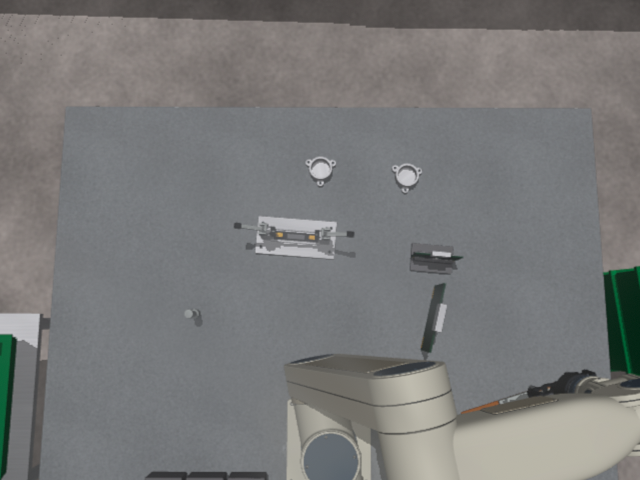

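The pictures show two boards. One stands in the grey rest (scene 208,190; top 437,256). A larger one leans or stands separately (scene 250,155; top 435,320). The frame has white base plate, levers with black knobs (top 237,226 and 350,234), castings (top 320,170; 407,176) and the gauge (top 192,314). I choose the smaller board, the one in the rest, and check it with close crops and depth.

```bash
python3 - <<'E'
from h import *
a=cv2.imread('pics/top0.png'); b=cv2.imread('pics/scene0.png')
c1=cv2.resize(a[200:380,400:480],None,fx=3.3,fy=3.3,interpolation=cv2.INTER_CUBIC)
c2=cv2.resize(a[205:270,225:365],None,fx=3.6,fy=3.6,interpolation=cv2.INTER_CUBIC)
c3=cv2.resize(b[110:240,170:300],None,fx=3.6,fy=3.6,interpolation=cv2.INTER_CUBIC)
cv2.imwrite('pics/c1.png',c1)
H=max(c2.shape[0]+0,c3.shape[0]); o=np.zeros((600,800,3),np.uint8)
o[:594,:264]=c1[:594,:264]; o[:234,270:270+504]=c2; k=cv2.resize(c3,(350,350)); o[240:590,270:620]=k
cv2.imwrite('pics/crop0.png',o)
d=np.load('top0.npy'); P=cloud('top',d)
def reg(u0,u1,v0,v1,z0,z1):
    q=P[v0:v1,u0:u1].reshape(-1,3); q=q[(q[:,2]>z0)&(q[:,2]<z1)]
    if len(q)<4: print('few');return
    r=cv2.minAreaRect((q[:,:2]*1000).astype(np.float32)); print(len(q),'mean',q.mean(0).round(4),'rect',np.round(r[0],1),np.round(r[1],1),round(r[2],1),'z',np.percentile(q[:,2],[5,50,95]).round(3))
print('rest bar');reg(405,470,235,275,.09,.2)
print('rest body');reg(405,470,235,275,.004,.05)
print('big bar');reg(415,455,280,350,.11,.3)
print('frame base');reg(245,345,210,265,.003,.02)
print('frame high');reg(228,360,215,265,.08,.13);print('knobs');reg(228,246,218,235,.1,.2);reg(340,360,225,240,.1,.2)
print('castings');reg(300,340,150,190,.01,.05);reg(390,425,160,195,.01,.05);reg(180,205,300,325,.05,.12)
E
```

```text
rest bar
130 mean [ 0.5121 -0.2982  0.1114] rect [ 512.5 -299.7] [128.7  12.7] 85.7 z [0.091 0.116 0.123]
rest body
1026 mean [ 0.5115 -0.2955  0.0161] rect [ 524.6 -314.4] [114.1 187.8] 0.2 z [0.005 0.012 0.041]
big bar
378 mean [ 0.3433 -0.2829  0.1389] rect [ 347.2 -285.7] [ 19.3 179.7] 75.4 z [0.112 0.149 0.158]
frame base
2340 mean [0.5703 0.0967 0.0094] rect [575.3 101.5] [160.  291.1] 0.1 z [0.004 0.009 0.017]
frame high
378 mean [0.5716 0.0984 0.1114] rect [572.4  91.7] [259.2  33.8] 85.8 z [0.085 0.115 0.128]
knobs
61 mean [0.5834 0.2424 0.1424] rect [583.6 242.5] [29.2 13.8] 86.0 z [0.133 0.143 0.15 ]
82 mean [ 0.562  -0.045   0.1435] rect [562.7 -44.6] [37.4 14.8] 84.0 z [0.132 0.145 0.153]
castings
284 mean [0.7768 0.0259 0.0216] rect [776.9  17.7] [86.2 81.4] 22.2 z [0.011 0.022 0.033]
283 mean [ 0.7559 -0.2278  0.0214] rect [ 754.7 -235.2] [86.  79.3] 15.8 z [0.01  0.022 0.033]
70 mean [0.3515 0.3804 0.0867] rect [351.7 380.6] [18.9 22.7] 0.8 z [0.076 0.089 0.093]
```

View pics/crop0.png

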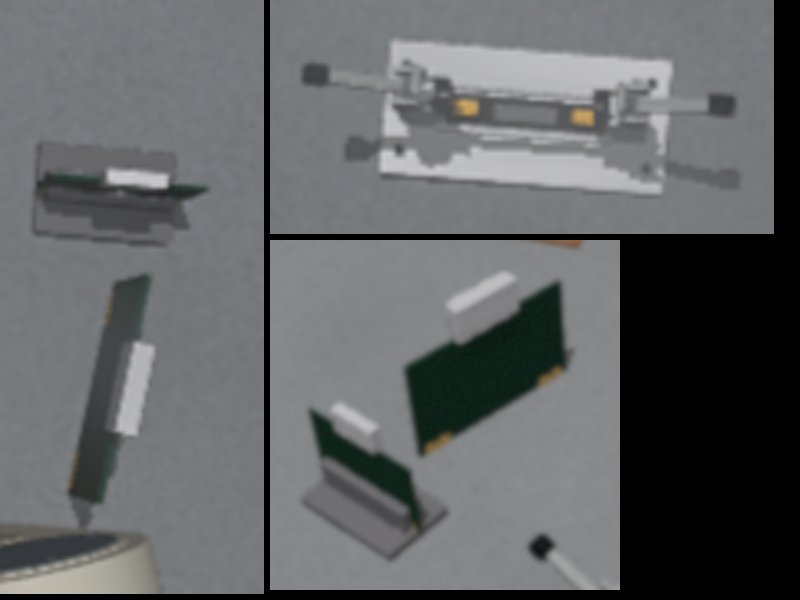

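The crop confirms it: the small board with the light bar stands in the rest (crop 75,185), and the larger one is the decoy (crop 110,390). Now the tool axes and the first move to a look pose.

```bash
cat >> h.py <<'E'
def Rt(s): q=s['orientation']; return Rn.from_quat([q[1],q[2],q[3],q[0]]).as_matrix()
def target(yaw,flip=1):
    # tool x down, tool y along dir (cos yaw, sin yaw)*flip
    y=flip*np.array([np.cos(yaw),np.sin(yaw),0]); x=np.array([0,0,-1.]); return np.stack([x,y,np.cross(x,y)],1)
def delta(s,pos,R=None):
    A=Rt(s); dp=A.T@(np.array(pos)-s['position'])
    if R is None: return dp.round(4)
    return dp.round(4), Rn.from_matrix(A.T@R).as_rotvec().round(4)
E
python3 - <<'E'
from h import *
s=observe(); print(Rt(s).round(3))
for f in(1,-1): print(delta(s,[.52,-.30,.30],target(-.074,f)))
E
```

```text
[[-0.     0.344 -0.939]
 [ 0.001 -0.939 -0.344]
 [-1.    -0.001 -0.   ]]
(array([-0.0441, -0.0894, -0.3852]), array([-1.146e+00, -7.000e-04,  9.000e-04]))
(array([-0.0441, -0.0894, -0.3852]), array([1.9956e+00, 1.0000e-03, 8.0000e-04]))
```

drive_tool(
  plan=[
    [[-0.004,-0.006,-0.028,0,0,0],[-0.004,-0.006,-0.028,0,0,0],[-0.004,-0.006,-0.028,0,0,0],[-0.004,-0.006,-0.028,0,0,0],[-0.004,-0.006,-0.028,0,0,0],[-0.004,-0.006,-0.028,0,0,0],[-0.004,-0.006,-0.028,0,0,0],[-0.004,-0.006,-0.028,0,0,0],[-0.004,-0.006,-0.028,0,0,0],[-0.004,-0.006,-0.028,0,0,0],[-0.004,-0.006,-0.028,0,0,0],[0,-0.006,-0.028,0,0,0],[0,-0.006,-0.028,0,0,0],[0,-0.006,-0.02,0,0,0],[0,0,0,-0.12,0,0],[0,0,0,-0.12,0,0],[0,0,0,-0.12,0,0],[0,0,0,-0.12,0,0],[0,0,0,-0.12,0,0]],
  ],
)

```text
time: 1.73
position: [0.5208, -0.3055, 0.2999]
orientation: [-0.325, -0.628, -0.326, 0.628]
contact_force: [-0.2, -0.0, -0.8]
grip_width: 0.0853
```

drive_tool(
  plan=[
    [[0,0,0,-0.11,0,0],[0,0,0,-0.11,0,0],[0,0,0,-0.11,0,0],[0,0,0,-0.11,0,0],[0,0,0,-0.106,0,0],[0,0,0,0,0,0],[0,0,0,0,0,0]],
  ],
)

```text
time: 2.32
position: [0.5207, -0.3056, 0.3]
orientation: [-0.48, -0.519, -0.48, 0.519]
contact_force: [-0.5, 0.2, -0.2]
grip_width: 0.0854
```

```bash
python3 - <<'E'
from h import *
s,p,d=cap('wrist','w1.png'); np.save('w1.npy',d); print(s['position'],s['joint_pos'],delta(s,[.52,-.30,.30],target(-.074)))
P=cloud('wrist',d,s); 
np.save('w1P.npy',P)
q=P.reshape(-1,3); 
for z0,z1 in((.095,.14),(.035,.06),(.004,.02)):
    m=(P[...,2]>z0)&(P[...,2]<z1)&(abs(P[...,0]-.515)<.08)&(abs(P[...,1]+.3)<.1)
    w=P[m]; r=cv2.minAreaRect((w[:,:2]*1000).astype(np.float32)); v,u=np.nonzero(m)
    print(z0,m.sum(),w.mean(0).round(4),np.round(r[0],1),np.round(r[1],1),r[2],'px',u.min(),u.max(),v.min(),v.max(),np.percentile(w[:,2],[5,50,95]).round(4))
E
```

```text
[ 0.52072008 -0.30562248  0.30001804] [-6.69653385e-01  3.46980321e-01  2.58673850e-01  1.48299846e+00
 -3.36213544e-06  9.78403545e-01] (array([ 0.    , -0.0012, -0.0056]), array([-0.0033, -0.0003,  0.0004]))
0.095 1240 [ 0.5111 -0.2988  0.1189] [ 511.6 -292.5] [98.7 12. ] 84.68782806396484 px 294 311 125 252 [0.106  0.1203 0.1215]
0.035 1868 [ 0.5137 -0.2885  0.0417] [ 511.3 -295.7] [117.2  25.8] 85.0075454711914 px 290 320 114 244 [0.0402 0.0414 0.0429]
0.004 7039 [ 0.5116 -0.2942  0.0134] [ 491.8 -291.4] [172.5 119.7] 84.98006439208984 px 218 349 76 256 [0.012  0.0134 0.0148]
```

View pics/w1.png

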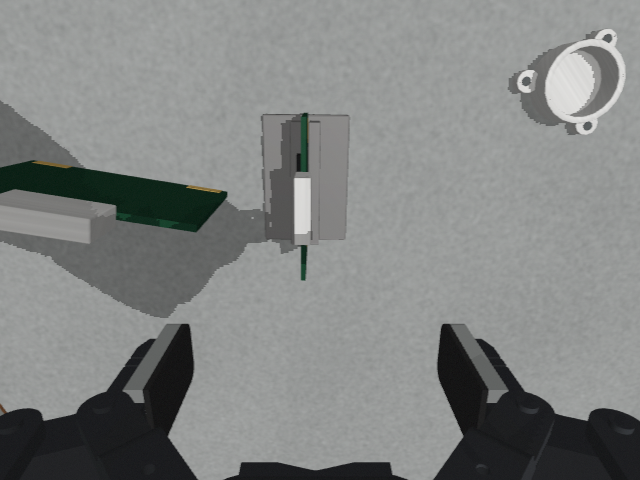

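```bash
python3 - <<'E'
from h import *
P=np.load('w1P.npy'); im=cv2.imread('pics/w1.png')
m=(P[...,2]>.114)&(P[...,2]<.126)&(abs(P[...,0]-.515)<.04)&(abs(P[...,1]+.3)<.09)
w=P[m]; r=cv2.minAreaRect((w[:,:2]*1000).astype(np.float32)); print(m.sum(),r, w.mean(0), np.percentile(w[:,2],[5,50,95]))
s=observe()
# colour mask, ray onto plane top z .1195
g=im.min(2)>190; g[:, :270]=0; g[:,340:]=0; g[:150]=0; g[260:]=0
v,u=np.nonzero(g); print(u.min(),u.max(),v.min(),v.max())
q=np.array([onz('wrist',a,b,.1195,s) for a,b in zip(u,v)]); r=cv2.minAreaRect((q[:,:2]*1000).astype(np.float32)); print(r)
# green plate edge at z=.092
h=cv2.cvtColor(im,cv2.COLOR_BGR2HSV); gm=(h[...,0]>45)&(h[...,0]<90)&(h[...,1]>80); gm[:,:285]=0; gm[:,330:]=0; v,u=np.nonzero(gm); print(u.min(),u.max(),v.min(),v.max())
q=P[gm]; q=q[(q[:,2]>.06)&(q[:,2]<.1)]; print(q.min(0),q.max(0))
for lo in range(110,285,15):
    k=(v>=lo)&(v<lo+15)
    if k.any(): print(lo,u[k].mean(),onz('wrist',u[k].mean(),v[k].mean(),.09,s))
E
```

```text
1135 ((510.476318359375, -301.7908020019531), (49.73452377319336, 11.703347206115723), 85.3567886352539) [ 0.51078377 -0.30059713  0.12027736] [0.11890278 0.12032601 0.12154821]
295 309 178 233
((510.8001708984375, -297.8449401855469), (40.541561126708984, 10.244932174682617), 85.29468536376953)
300 306 113 279
[ 0.50335961 -0.36600165  0.06980253] [ 0.51821967 -0.23726498  0.09604801]
110 303.734375 [ 0.51639455 -0.23948554  0.09      ]
125 303.5 [ 0.51542163 -0.24873585  0.09      ]
140 303.46153846153845 [ 0.51444194 -0.2597375   0.09      ]
155 303.0 [ 0.51312915 -0.27084384  0.09      ]
170 303.2307692307692 [ 0.51274812 -0.27728011  0.09      ]
245 303.2432432432432 [ 0.50702337 -0.34349706  0.09      ]
260 302.8840579710145 [ 0.5056036  -0.35645473  0.09      ]
275 302.5 [ 0.50448593 -0.36562683  0.09      ]
```

```bash
python3 - <<'E'
from h import *
P=np.load('w1P.npy'); m=(P[...,2]>.03)&(P[...,0]<.48)&(P[...,0]>.3)&(P[...,2]<.2)&(P[...,1]>-.42)
m[300:]=0
w=P[m]; i=w[:,0].argmax(); print(w[i]); 
s=observe(); print(delta(s,[.5105,-.3018,.112],target(-.083)))
E
```

```text
[ 0.43306164 -0.30649622  0.03859331]
(array([ 0.1881, -0.0104, -0.003 ]), array([ 0.0053, -0.0002,  0.0003]))
```

drive_tool(
  plan=[
    [[0,-0.0104,-0.003,0.0053,0,0],[0.02,0,0,0,0,0],[0.025,0,0,0,0,0],[0.025,0,0,0,0,0],[0.025,0,0,0,0,0],[0.02,0,0,0,0,0],[0.02,0,0,0,0,0],[0.015,0,0,0,0,0],[0.015,0,0,0,0,0],[0.013,0,0,0,0,0],[0.01,0,0,0,0,0],[0,0,0,0,0,0],[0,0,0,0,0,0]],
  ],
  hand=60,
  squeeze=50,
)

```text
time: 3.45
position: [0.5105, -0.3018, 0.1121]
orientation: [-0.479, -0.52, -0.48, 0.52]
contact_force: [-0.7, -1.0, 0.7]
grip_width: 0.0518
```

```bash
python3 - <<'E'
from h import *
s,p,d=cap('wrist','w2.png'); print(s['position'],s['contact_force'],delta(s,[.5105,-.3018,.112],target(-.083)))
E
```

```text
[ 0.51051263 -0.30184495  0.11213993] [-0.73936645 -1.01579679  0.65683751] (array([ 0.0001, -0.    , -0.    ]), array([ 0.0024, -0.0004,  0.0006]))
```

View pics/w2.png

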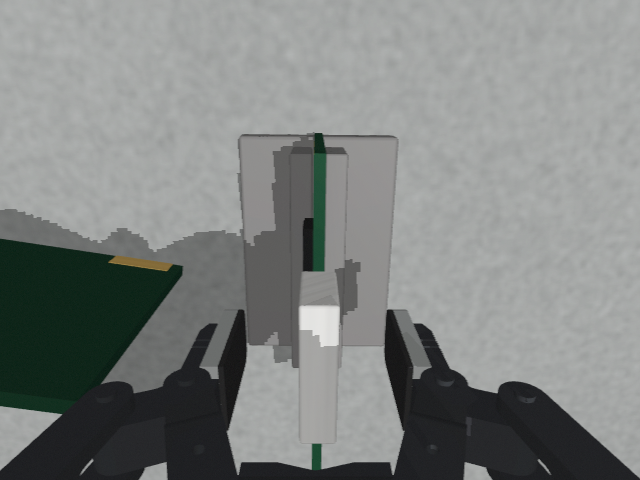

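The bar (px 300-338, 270-442) lies centred between the pads (240/390). Closing.

drive_tool(
  plan=[
    [[0,0,0,0,0,0],[0,0,0,0,0,0],[0,0,0,0,0,0],[0,0,0,0,0,0],[0,0,0,0,0,0],[0,0,0,0,0,0],[0,0,0,0,0,0],[0,0,0,0,0,0]],
  ],
  hand=0,
  squeeze=60,
)

```text
time: 4.17
position: [0.511, -0.3022, 0.1131]
orientation: [0.48, 0.52, 0.479, -0.519]
contact_force: [0.4, 0.2, 5.3]
grip_width: 0.0108
```

drive_tool(
  plan=[
    [[-0.005,0,0,0,0,0],[-0.01,0,0,0,0,0],[-0.01,0,0,0,0,0],[-0.015,0,0,0,0,0],[-0.02,0,0,0,0,0],[-0.025,0,0,0,0,0],[-0.025,0,0,0,0,0],[-0.025,0,0,0,0,0],[-0.025,0,0,0,0,0],[-0.02,0,0,0,0,0],[-0.01,0,0,0,0,0],[0,0,0,0,0,0]],
  ],
)

```text
time: 5.17
position: [0.5108, -0.3022, 0.305]
orientation: [0.481, 0.52, 0.478, -0.519]
contact_force: [0.2, -0.1, -3.0]
grip_width: 0.0111
```

```bash
python3 - <<'E'
from h import *
s,p,d=cap('wrist','w3.png'); np.save('w3.npy',d); print(s['position'],s['contact_force'],s['torque'],Rt(s).round(4)); cap('scene','s3.png')
d=np.load('top0.npy'); P=cloud('top',d)
im=cv2.imread('pics/top0.png')
# knob centroids by black mask
for box in((228,246,215,238),(340,360,225,242)):
    sub=im[box[2]:box[3],box[0]:box[1]].max(2)<60; v,u=np.nonzero(sub); q=P[v+box[2],u+box[0]]; q=q[q[:,2]>.1]; print(len(q),u.mean()+box[0],v.mean()+box[2],np.median(q,0), q.min(0),q.max(0))
E
```

```text
[ 0.51080596 -0.30215163  0.30503747] [ 0.20260184 -0.11834648 -3.04235638] [0.01187911 0.07380643 0.03025907] [[ 0.0028  0.9969 -0.0792]
 [-0.0026 -0.0792 -0.9969]
 [-1.      0.003   0.0023]]<stdin>:7: RuntimeWarning: Mean of empty slice.
  ret = ret.dtype.type(ret / rcount)
  return _methods._mean(a, axis=axis, dtype=dtype,
  ret = um.true_divide(
Traceback (most recent call last):
ValueError: zero-size array to reduction operation minimum which has no identity
```

View pics/w3.png

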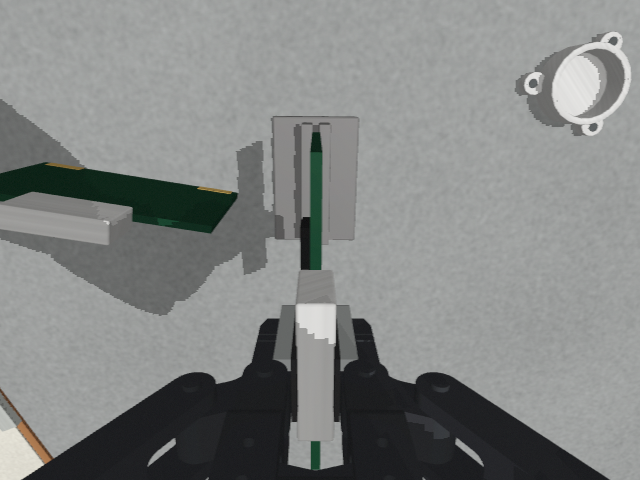

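The board is held (bar px 300-335, 270-440), hanging straight and clear of the rest. Moving beside the frame to look at it from the wrist.

drive_tool(
  plan=[
    [[0,0,-0.015,0,0,0],[0,0,-0.025,0,0,0],[0,0,-0.03,0,0,0],[0,0,-0.03,0,0,0],[0,0,-0.03,0,0,0],[0,0,-0.03,0,0,0],[0,0,-0.03,0,0,0],[0,0,-0.03,0,0,0],[0,0,-0.03,0,0,0],[0,0,-0.03,0,0,0],[0,0,-0.025,0,0,0],[0,0,-0.02,0,0,0],[0,0,-0.01,0,0,0],[0,0,0,0,0,0],[0,0,0,0,0,0]],
  ],
)

```text
time: 6.52
position: [0.5367, 0.0324, 0.3014]
orientation: [-0.48, -0.519, -0.48, 0.52]
contact_force: [1.0, -0.9, -1.7]
grip_width: 0.0112
```

```bash
python3 - <<'E'
from h import *
s,p,d=cap('wrist','w4.png'); np.savez('w4.npz',d=d,p=p,pos=s['position'],ori=s['orientation']); print(s['position'],s['joint_pos'],s['contact_force'])
P=cloud('wrist',d,s); np.save('w4P.npy',P)
E
```

```text
[0.53669681 0.03242984 0.30138491] [-9.56284882e-02  2.29647649e-01  9.59237033e-02  1.43873034e+00
 -2.70715664e-04  1.55318853e+00] [ 1.02909887 -0.9090721  -1.73052056]
```

View pics/w4.png

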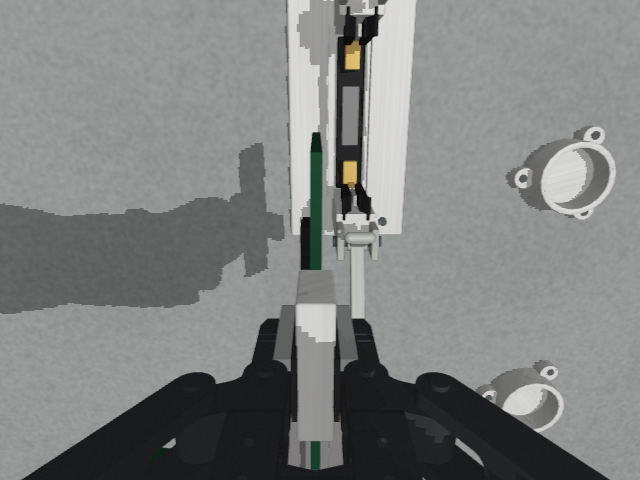

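drive_tool(
  plan=[
    [[0,-0.004,-0.02,0,0,0],[0,-0.004,-0.025,0,0,0],[0,-0.004,-0.02,0,0,0],[0,0,-0.01,0,0,0],[0,0,0,0,0,0],[0,0,0,0,0,0]],
  ],
)

```text
time: 7.07
position: [0.5313, 0.1071, 0.302]
orientation: [-0.48, -0.519, -0.48, 0.52]
contact_force: [-0.0, 1.1, -1.9]
grip_width: 0.0113
```

```bash
python3 - <<'E'
from h import *
s,p,d=cap('wrist','w5.png'); np.savez('w5.npz',d=d,p=p,pos=s['position'],ori=s['orientation']); print(s['position'],s['joint_pos'],s['contact_force'])
P=cloud('wrist',d,s); np.save('w5P.npy',P)
im=cv2.imread('pics/w5.png')
cv2.imwrite('pics/w5c.png',cv2.resize(im[20:280,230:460],None,fx=2.3,fy=2.3,interpolation=cv2.INTER_CUBIC))
E
```

```text
[0.53125817 0.10713314 0.30202297] [ 4.43693283e-02  2.36262938e-01  1.06379405e-01  1.44126078e+00
 -5.04764837e-04  1.69437796e+00] [-0.03107356  1.11523815 -1.89986466]
```

View pics/w5c.png

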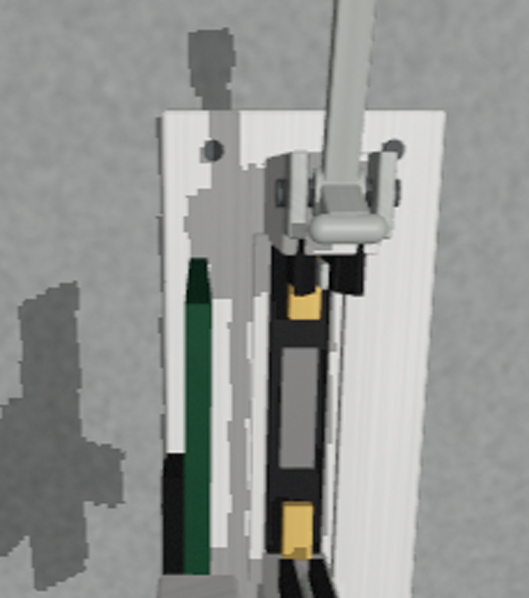

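```bash
python3 - <<'E'
from h import *
for k in('w4','w5'):
    z=np.load(k+'.npz'); s=dict(position=z['pos'],orientation=z['ori']); P=np.load(k+'P.npy')
    im=z['p']; h=cv2.cvtColor(im,cv2.COLOR_RGB2HSV)
    print(k)
    gm=((h[...,0]>15)&(h[...,0]<32)&(h[...,1]>100)&(h[...,2]>100)).astype(np.uint8)
    n,l,st,c=cv2.connectedComponentsWithStats(gm)
    for i in range(1,n):
        if st[i,4]>25:
            q=P[l==i]; r=cv2.minAreaRect((q[:,:2]*1000).astype(np.float32)); print(st[i],c[i].round(1),np.median(q,0).round(4),np.round(r[0],1),np.round(r[1],1),round(r[2],1))
    # grey bar in socket between the pads
    m=(P[...,2]>.015)&(P[...,2]<.06)&(abs(P[...,0]-.573)<.03)&(abs(P[...,1]-.1)<.045)
    q=P[m]; r=cv2.minAreaRect((q[:,:2]*1000).astype(np.float32)); print('socket body',len(q),r,np.percentile(q[:,2],[5,50,95]))
    # guides: black, z .09-.115
    for y0 in (.165,.035):
        m=(im.max(2)<60)&(P[...,2]>.095)&(P[...,2]<.112)&(abs(P[...,1]-y0)<.03)&(abs(P[...,0]-.573)<.03); m[275:,:345]=0
        q=P[m]; 
        if len(q)<5: print('none',len(q)); continue
        v,u=np.nonzero(m); print('guide',len(q),q.mean(0).round(4),q.min(0).round(4),q.max(0).round(4),'px',u.min(),u.max(),v.min(),v.max())
    m=(P[...,2]>-.003)&(P[...,2]<.016)&(im.min(2)>170)&(abs(P[...,1]-.1)<.14)&(abs(P[...,0]-.57)<.1); q=P[m]; r=cv2.minAreaRect((q[:,:2]*1000).astype(np.float32)); print('base',len(q),r,np.median(q[:,2]))
E
```

```text
w4
[345  41  16  29 394] [352.5  56.1] [0.5748 0.1425 0.0362] [566.1 130.3] [53.3 18.8] 53.7
[343 161  14  27 348] [349.6 173.1] [0.5673 0.0463 0.0361] [560.6  74.8] [16.6 85.3] 13.3
socket body 4490 ((571.7664794921875, 99.99954986572266), (92.15403747558594, 40.25456237792969), 85.69854736328125) [0.02032977 0.02434087 0.04211833]
guide 555 [0.5759 0.1563 0.1028] [0.5647 0.1489 0.0951] [0.5871 0.1672 0.1078] px 345 378 6 37
guide 376 [0.5666 0.0337 0.1028] [0.5556 0.0221 0.0951] [0.5771 0.0409 0.1076] px 342 370 194 219
base 12615 ((570.501708984375, 84.48383331298828), (208.92689514160156, 109.29779052734375), 85.68036651611328) 0.011353707242312605
w5
[355 144  15  15 171] [362.1 152.4] [0.5741 0.1378 0.0361] [574.3 142.3] [12.5 19.5] 2.4
[352 238  14  25 322] [358.9 250. ] [0.5672 0.0466 0.0361] [567.2  43.8] [26.8 11.7] 87.2
socket body 3686 ((571.7173461914062, 99.46743774414062), (91.95448303222656, 40.17475891113281), 85.63744354248047) [0.02037486 0.02442361 0.04212301]
guide 391 [0.5759 0.1565 0.103 ] [0.5649 0.1494 0.096 ] [0.5863 0.1673 0.1077] px 358 387 124 148
guide 328 [0.567  0.0344 0.1024] [0.5558 0.0225 0.0951] [0.5772 0.0413 0.1077] px 354 380 282 306
base 10055 ((571.4086303710938, 94.70631408691406), (228.79978942871094, 109.51577758789062), 85.6091079711914) 0.011365315923080044
```

```bash
python3 - <<'E'
from h import *
z=np.load('w5.npz'); s=dict(position=z['pos'],orientation=z['ori']); P=np.load('w5P.npy')
m=np.zeros((480,640),bool); m[285:440,295:340]=1
q=(P[m]-s['position'])@Rt(s)
k=(q[:,0]<-.0)&(q[:,0]>-.02)&(abs(q[:,1])<.012); q=q[k]; q=q[q[:,0]<np.median(q[:,0])+.003]
r=cv2.minAreaRect((q[:,1:]*1000).astype(np.float32)); print(len(q),np.percentile(q[:,0],[5,50,95]).round(4),r)
A=np.c_[q[:,2],np.ones(len(q))]; print('slope',np.linalg.lstsq(A,q[:,0],rcond=None)[0])
s=observe(); print(delta(s,[.5715,.0947,.302],target(-.0765)))
E
```

```text
5957 [-0.0134 -0.0074 -0.0064] ((-0.09578227996826172, -0.6139698028564453), (50.29438018798828, 13.373448371887207), 89.9618148803711)
slope [-0.01347106 -0.00793756]
(array([0.0001, 0.0411, 0.0089]), array([-0.0033,  0.0005,  0.0002]))
```

drive_tool(
  plan=[
    [[0,0.02,0.004,-0.0033,0,0],[0,0.0206,0.0053,0,0,0],[0.02,0,0,0,0,0],[0.025,0,0,0,0,0],[0.02,0,0,0,0,0],[0.017,0,0,0,0,0],[0,0,0,0,0,0],[0,0,0,0,0,0],[0,0,0,0,0,0]],
  ],
)

```text
time: 7.87
position: [0.5714, 0.0946, 0.2214]
orientation: [0.481, 0.519, 0.48, -0.519]
contact_force: [0.9, 0.1, -1.6]
grip_width: 0.0109
```

```bash
python3 - <<'E'
from h import *
s,p,d=cap('wrist','w6.png'); print(s['position'],s['contact_force'],delta(s,[.5715,.0943,.220],target(-.0765)),Rt(s)[:,1])
P=cloud('wrist',d,s); np.save('w6P.npy',P)
im=cv2.imread('pics/w6.png'); cv2.imwrite('pics/w6c.png',cv2.resize(im[0:340,240:400],None,fx=1.7,fy=1.7,interpolation=cv2.INTER_CUBIC))
s,p,d=cap('scene'); im=p[:,:,::-1]; print(proj('scene',[.57,.095,.12])); cv2.imwrite('pics/s6c.png',cv2.resize(im[170:340,240:420],None,fx=3.2,fy=3.2,interpolation=cv2.INTER_CUBIC))
E
```

```text
[0.57143146 0.09462987 0.22141561] [ 0.91831225  0.05597177 -1.63555753] (array([0.0014, 0.0001, 0.0003]), array([-0.0004,  0.    , -0.0013])) [ 0.99704511 -0.07680704  0.00131188]
[325.59273288 262.11978359]
```

View pics/w6.png

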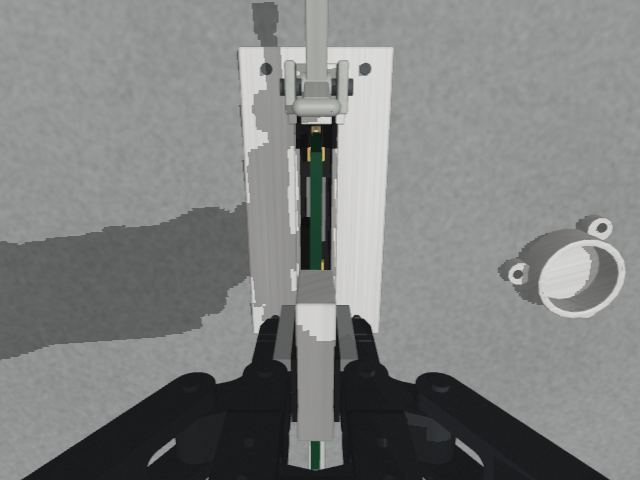

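View pics/s6c.png

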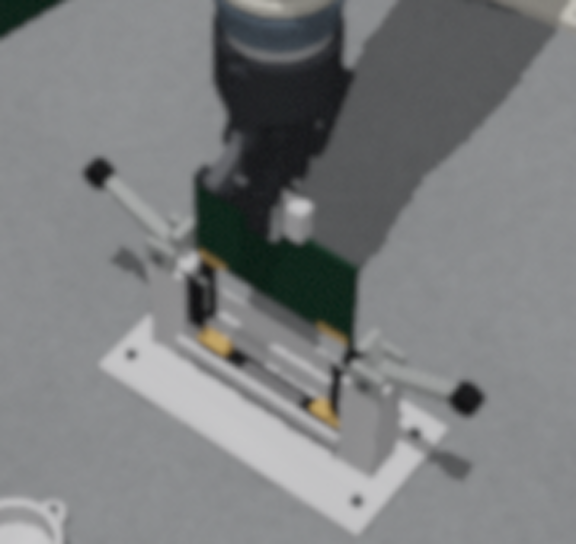

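The board hangs over both guides, aligned with the socket (px 316, 125-270). Descending with force checks.

drive_tool(
  plan=[
    [[0.01,0,0,0,0,0],[0.01,0,0,0,0,0],[0.006,0,0,0,0,0],[0.005,0,0,0,0,0],[0,0,0,0,0,0],[0,0,0,0,0,0]],
  ],
)

```text
time: 8.47
position: [0.5709, 0.0954, 0.1889]
orientation: [-0.481, -0.518, -0.481, 0.519]
contact_force: [0.7, 1.0, -2.8]
grip_width: 0.0114
```

drive_tool(
  plan=[
    [[0.004,0,0,0,0,0],[0.004,0,0,0,0,0],[0.004,0,0,0,0,0],[0,0,0,0,0,0]],
  ],
)

```text
time: 8.8
position: [0.5709, 0.0955, 0.1775]
orientation: [0.481, 0.519, 0.481, -0.518]
contact_force: [1.3, 0.1, -2.1]
grip_width: 0.011
```

```bash
python3 - <<'E'
from h import *
s=observe(); print(s['position'],s['contact_force'],s['torque'])
E
```

```text
[0.57086997 0.09547667 0.17746205] [ 1.33408621  0.07982776 -2.11127885] [ 0.08277615 -0.1520423   0.11104536]
```

drive_tool(
  plan=[
    [[0.004,0,0,0,0,0],[0.004,0,0,0,0,0],[0.004,0,0,0,0,0],[0,0,0,0,0,0],[0,0,0,0,0,0]],
  ],
)

```text
time: 9.22
position: [0.5709, 0.0954, 0.1653]
orientation: [0.481, 0.519, 0.481, -0.518]
contact_force: [1.9, 1.0, 0.4]
grip_width: 0.0113
```

drive_tool(
  plan=[
    [[0.004,0,0,0,0,0],[0.004,0,0,0,0,0],[0.004,0,0,0,0,0],[0.003,0,0,0,0,0],[0,0,0,0,0,0],[0,0,0,0,0,0]],
  ],
)

```text
time: 9.72
position: [0.571, 0.0954, 0.1504]
orientation: [0.481, 0.519, 0.481, -0.519]
contact_force: [0.9, 1.0, 0.9]
grip_width: 0.0112
```

```bash
python3 - <<'E'
from h import *
s,p,d=cap('wrist','w7.png'); print(s['position'],s['contact_force'],s['torque'],Rt(s)[:,0].round(4))
s=observe(); print(s['position'],s['contact_force'])
E
```

```text
[0.5709845  0.09537024 0.15035563] [0.85224415 0.9876828  0.91478639] [ 0.13165906 -0.18738532  0.14805661] [ 3.e-04  1.e-04 -1.e+00]
[0.5710149  0.09537722 0.1503537 ] [0.57729336 0.94254669 0.39280884]
```

View pics/w7.png

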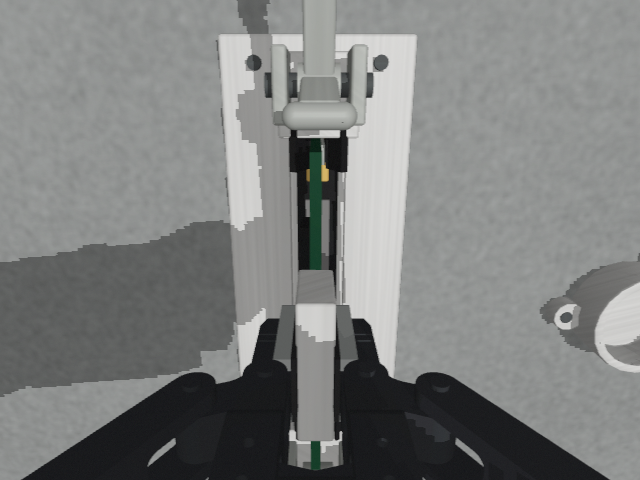

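Board is in both guide slots (px 316, 150-265), guide friction about 2.5 N. Now slow.

drive_tool(
  plan=[
    [[0.002,0,0,0,0,0],[0.002,0,0,0,0,0],[0.001,0,0,0,0,0],[0.001,0,0,0,0,0],[0,0,0,0,0,0]],
  ],
)

```text
time: 10.18
position: [0.571, 0.0953, 0.1448]
orientation: [0.481, 0.519, 0.48, -0.518]
contact_force: [0.8, -0.2, 5.3]
grip_width: 0.011
```

drive_tool(
  plan=[
    [[0.0005,0,0,0,0,0],[0.0005,0,0,0,0,0],[0.0005,0,0,0,0,0],[0,0,0,0,0,0]],
  ],
)

```text
time: 10.52
position: [0.571, 0.0953, 0.1435]
orientation: [0.481, 0.519, 0.48, -0.518]
contact_force: [-0.5, 0.7, 7.0]
grip_width: 0.0112
```

drive_tool(
  plan=[
    [[0.0005,0,0,0,0,0],[0.0005,0,0,0,0,0],[0,0,0,0,0,0]],
  ],
)

```text
time: 10.77
position: [0.571, 0.0953, 0.1425]
orientation: [0.481, 0.519, 0.48, -0.518]
contact_force: [-0.8, 0.4, 7.8]
grip_width: 0.011
```

```bash
python3 - <<'E'
from h import *
F=[]
s,p,d=cap('wrist','w8.png'); F.append(s['contact_force'])
P=cloud('wrist',d,s); np.save('w8P.npy',P)
m=np.zeros((480,640),bool); m[285:440,295:340]=1
q=(P[m]-s['position'])@Rt(s)
k=(q[:,0]<-.0)&(q[:,0]>-.02)&(abs(q[:,1])<.012); q=q[k]; q=q[q[:,0]<np.median(q[:,0])+.003]
r=cv2.minAreaRect((q[:,1:]*1000).astype(np.float32)); print(len(q),np.percentile(q[:,0],[5,50,95]).round(4),r)
A=np.c_[q[:,2],np.ones(len(q))]; print('slope',np.linalg.lstsq(A,q[:,0],rcond=None)[0])
s,p,d=cap('scene','s8.png'); F.append(s['contact_force'])
im=p[:,:,::-1]; cv2.imwrite('pics/s8c.png',cv2.resize(im[170:340,240:420],None,fx=3.2,fy=3.2,interpolation=cv2.INTER_CUBIC))
s=observe();F.append(s['contact_force']); print(np.array(F).round(2),s['position'],s['torque'])
E
```

```text
5931 [-0.0135 -0.0074 -0.0064] ((-0.14565372467041016, -0.6029205322265625), (13.411874771118164, 50.565547943115234), 0.19097769260406494)
slope [-0.01307987 -0.00794781]
[[-0.83  0.36  7.76]
 [-1.64  0.98  8.01]
 [-0.19  1.46  7.89]] [0.57102367 0.09533348 0.14252243] [0.01075607 0.32387336 0.09586769]
```

View pics/w8.png

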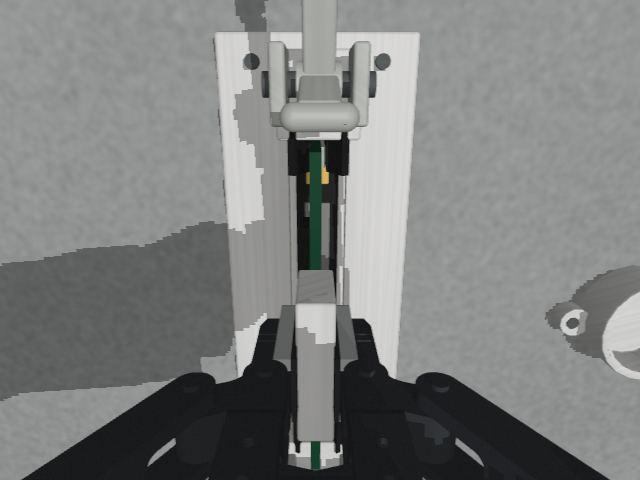

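View pics/s8c.png

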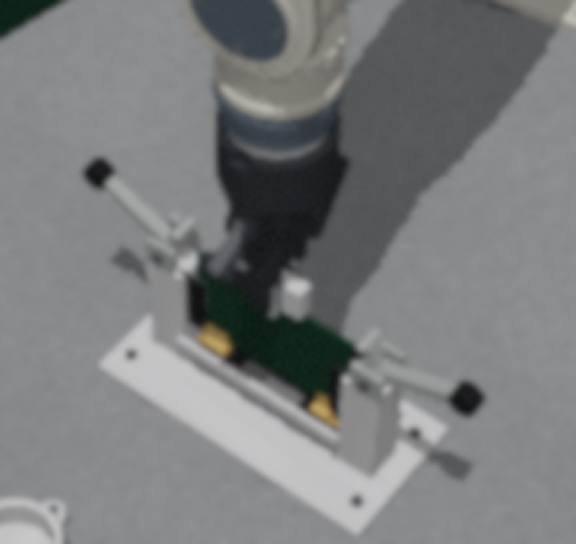

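```bash
python3 - <<'E'
from h import *
a=cv2.imread('pics/s8.png')[245:315,290:370]; b=cv2.imread('pics/scene0.png')[245:315,290:370]
f=lambda x:cv2.resize(x,None,fx=5,fy=5,interpolation=cv2.INTER_CUBIC)
o=np.hstack([f(b),f(a)]); o=cv2.convertScaleAbs(o,alpha=1.6,beta=15); cv2.imwrite('pics/cmp8.png',o)
# project points of frame coords
Rf=Rn.from_euler('z',-.0759).as_matrix(); o=np.array([.5712,.0952,.03])
for h in(.0,.005,.0105,.0145):
    print(h,[ (proj('scene',o+Rf@np.array([.002,y,h]))-[290,245])*5 for y in(50,-50,) for y in(y/1000,)])
for y in (.065,-.065):
  print(y,[(proj('scene',o+Rf@np.array([.002,y,h]))-[290,245])*5 for h in (.0105,.0145,.0905)])
E
```

```text
0.0 [array([261.5663719 , 270.77272274]), array([ 84.12915093, 158.90571871])]
0.005 [array([261.96835213, 264.33208514]), array([ 84.00253707, 152.33077931])]
0.0105 [array([262.41332618, 257.20258882]), array([ 83.86240748, 145.05398042])]
0.0145 [array([262.73879943, 251.98776712]), array([ 83.7599281 , 139.73232225])]
0.065 [array([290.14692534, 274.62218304]), array([290.54118303, 269.42540608]), array([298.41305104, 165.6649897 ])]
-0.065 [array([ 57.99403433, 128.80594277]), array([ 57.83169044, 123.47014654]), array([54.5966324, 17.1427036])]
```

View pics/cmp8.png

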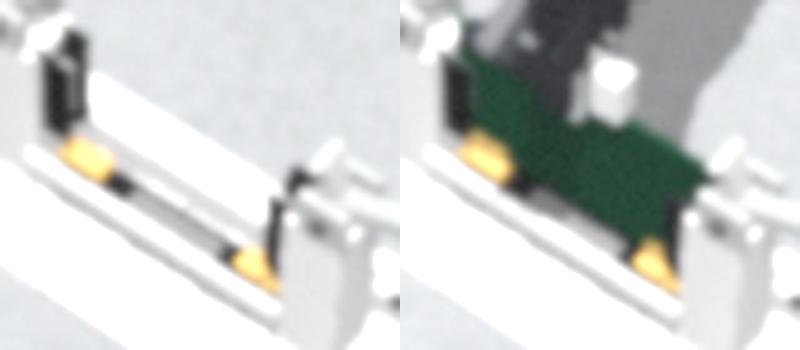

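```bash
python3 - <<'E'
from h import *
for k in('w4','w5'):
    z=np.load(k+'.npz'); P=np.load(k+'P.npy'); im=z['p']; h=cv2.cvtColor(im,cv2.COLOR_RGB2HSV)
    gm=((h[...,0]>15)&(h[...,0]<32)&(h[...,1]>100)&(h[...,2]>100)).astype(np.uint8)
    n,l,st,c=cv2.connectedComponentsWithStats(gm)
    for i in range(1,n):
        if st[i,4]>25:
            print(k,c[i].round(),np.percentile(P[l==i][:,2],[1,5,25,50,75,95,99]).round(4))
    # profile along the frame center line
    Rf=Rn.from_euler('z',-.0759).as_matrix(); q=(P.reshape(-1,3)-[.5712,.0952,0])@Rf
    m=(abs(q[:,0])<.004)&(q[:,2]<.07)&(q[:,2]>0)
    for y in range(-60,62,8):
        w=q[m&(abs(q[:,1]-y/1000)<.004)]
        if len(w): print(y,len(w),np.percentile(w[:,2],[5,50,95]).round(4))
P=np.load('w8P.npy'); im=cv2.imread('pics/w8.png'); h=cv2.cvtColor(im,cv2.COLOR_BGR2HSV)
gm=((h[...,0]>15)&(h[...,0]<32)&(h[...,1]>100)&(h[...,2]>100)); gm[:150]=0; gm[200:]=0; v,u=np.nonzero(gm); print(u.min(),u.max(),v.min(),v.max(),np.percentile(P[gm][:,2],[5,50,95]))
P6=np.load('w6P.npy')
g2=(h[...,0]>45)&(h[...,0]<90)&(h[...,1]>80); g2[:,:290]=0; g2[:,345:]=0; g2[280:]=0
q=P[g2]; i=np.argsort(q[:,1]); 
for lo in range(140,275,20):
    gg=g2.copy(); gg[:lo]=0; gg[lo+20:]=0
    if gg.sum()>3: print(lo,np.median(P[gg],0).round(4), P[gg][:,2].max().round(4))
E
```

```text
w4 [352.  56.] [0.03   0.0342 0.0355 0.0362 0.0368 0.0375 0.0398]
w4 [350. 173.] [0.0297 0.0336 0.0355 0.0361 0.0366 0.0374 0.0489]
-60 69 [0.035  0.0365 0.0669]
-52 89 [0.0352 0.0364 0.0602]
-44 80 [0.035  0.0361 0.0375]
-36 99 [0.02   0.0216 0.0362]
-28 76 [0.02   0.0216 0.0245]
-20 83 [0.023  0.0242 0.0256]
-12 82 [0.023  0.0242 0.0254]
-4 81 [0.0233 0.0243 0.0256]
4 90 [0.0229 0.0243 0.0255]
12 85 [0.0228 0.0241 0.0257]
20 91 [0.023  0.0243 0.0256]
28 89 [0.0198 0.0213 0.0244]
36 103 [0.0203 0.0219 0.0371]
44 100 [0.0349 0.0362 0.0375]
52 126 [0.0349 0.0366 0.0652]
60 24 [0.0343 0.0361 0.0631]
w5 [362. 152.] [0.0217 0.0344 0.0355 0.0361 0.0366 0.0376 0.0991]
w5 [359. 250.] [0.0305 0.0327 0.0354 0.0361 0.0368 0.0375 0.0381]
-60 93 [0.0354 0.0373 0.069 ]
-52 83 [0.0353 0.0368 0.0649]
-44 74 [0.0213 0.0361 0.0375]
-36 95 [0.0205 0.022  0.0363]
-28 58 [0.0204 0.0217 0.0248]
-20 69 [0.0228 0.0243 0.0254]
-12 70 [0.023  0.0243 0.0256]
-4 67 [0.023  0.0242 0.0251]
4 68 [0.0231 0.0245 0.0259]
12 71 [0.0231 0.0243 0.0251]
20 80 [0.0229 0.0242 0.0258]
28 81 [0.02   0.0216 0.0241]
36 60 [0.0205 0.0221 0.0366]
44 69 [0.0349 0.0363 0.0373]
60 5 [0.0545 0.0603 0.0667]
307 328 166 183 [0.03508618 0.03638184 0.12271633]
140 [0.5751 0.1602 0.1175] 0.1243
160 [0.5747 0.1546 0.123 ] 0.2615
180 [0.5744 0.1479 0.1229] 0.2615
200 [0.5738 0.1414 0.1228] 0.1249
220 [0.5731 0.1342 0.123 ] 0.2615
240 [0.5726 0.1269 0.1229] 0.2615
260 [0.5721 0.1216 0.1229] 0.2615
```

The forces look like contact, but depth says the plate's foot is still about 6 mm above the pads (pad tops 0.036, plate top edge 0.123). I'll back off and come down again to tell friction from touching.

drive_tool(
  plan=[
    [[-0.002,0,0,0,0,0],[-0.002,0,0,0,0,0],[-0.002,0,0,0,0,0],[0,0,0,0,0,0],[0,0,0,0,0,0]],
  ],
)

```text
time: 11.28
position: [0.5709, 0.0952, 0.1462]
orientation: [-0.48, -0.518, -0.481, 0.519]
contact_force: [4.6, -0.1, -13.0]
grip_width: 0.0112
```

drive_tool(
  plan=[
    [[0.001,0,0,0,0,0],[0.001,0,0,0,0,0],[0,0,0,0,0,0],[0,0,0,0,0,0]],
  ],
)

```text
time: 11.62
position: [0.571, 0.0952, 0.1461]
orientation: [0.481, 0.519, 0.48, -0.519]
contact_force: [1.8, -1.9, 1.3]
grip_width: 0.0113
```

```bash
python3 - <<'E'
from h import *
F=[];T=[]
for i in range(4):
    s,p,d=cap('wrist','w9.png' if i==0 else None); F.append(s['contact_force']);T.append(s['torque'])
print(np.round(F,2),np.round(T,2),s['position'])
E
```

```text
[[ 1.79 -1.94  1.28]
 [ 0.97 -1.43  1.88]
 [ 2.03 -2.02  2.59]
 [ 0.09 -2.86  2.61]] [[-0.2  -0.27  0.18]
 [-0.26 -0.21  0.12]
 [-0.27 -0.19  0.14]
 [-0.33 -0.21  0.12]] [0.57096406 0.09520599 0.14605871]
```

Pulling up met about 11 N too, so it is guide friction (about 8–10 N), not contact. Continuing down in small steps and watching for a rise above the plateau.

drive_tool(
  plan=[
    [[0.001,0,0.0003,0,0,0],[0.001,0,0.0003,0,0,0],[0.001,0,0,0,0,0],[0,0,0,0,0,0],[0,0,0,0,0,0]],
  ],
)

```text
time: 12.23
position: [0.571, 0.095, 0.1435]
orientation: [0.481, 0.519, 0.481, -0.518]
contact_force: [-0.2, -0.6, 6.8]
grip_width: 0.011
```

drive_tool(
  plan=[
    [[0.0005,0,0,0,0,0],[0.0005,0,0,0,0,0],[0,0,0,0,0,0],[0,0,0,0,0,0]],
  ],
)

```text
time: 12.57
position: [0.571, 0.095, 0.1426]
orientation: [0.481, 0.519, 0.481, -0.518]
contact_force: [-0.4, -0.6, 6.7]
grip_width: 0.011
```

```bash
python3 - <<'E'
from h import *
F=[];T=[]
for i in range(3):
    s,p,d=cap('wrist','w10.png' if i==0 else None); F.append(s['contact_force']);T.append(s['torque'])
print(np.round(F,2),np.round(T,2),s['position'])
P=cloud('wrist',d,s); h=cv2.cvtColor(p,cv2.COLOR_RGB2HSV)
gm=((h[...,0]>15)&(h[...,0]<32)&(h[...,1]>100)&(h[...,2]>100)); gm[:140]=0; gm[210:]=0; print('pad',np.percentile(P[gm][:,2],[25,50,75]))
g2=(h[...,0]>45)&(h[...,0]<90)&(h[...,1]>80); g2[:,:290]=0; g2[:,345:]=0; g2[270:]=0; g2[:165]=0
print('top edge',np.median(P[g2],0))
E
```

```text
[[-0.38 -0.62  6.68]
 [-0.82  1.05  6.94]
 [-1.21  0.46  7.85]] [[0.04 0.1  0.16]
 [0.05 0.16 0.13]
 [0.05 0.16 0.12]] [0.57098302 0.09503737 0.14260113]
pad [0.03581218 0.0363654  0.03688065]
top edge [0.5734757  0.13799775 0.12299607]
```

drive_tool(
  plan=[
    [[0.0005,0,0,0,0,0],[0.0005,0,0,0,0,0],[0,0,0,0,0,0],[0,0,0,0,0,0]],
  ],
)

```text
time: 13.05
position: [0.571, 0.095, 0.1416]
orientation: [0.481, 0.519, 0.481, -0.518]
contact_force: [-1.0, 0.3, 6.7]
grip_width: 0.0112
```

drive_tool(
  plan=[
    [[0.0005,0,0,0,0,0],[0.0005,0,0,0,0,0],[0,0,0,0,0,0],[0,0,0,0,0,0]],
  ],
)

```text
time: 13.38
position: [0.571, 0.095, 0.1406]
orientation: [0.481, 0.519, 0.481, -0.518]
contact_force: [-1.2, -0.0, 8.3]
grip_width: 0.0112
```

drive_tool(
  plan=[
    [[0.0005,0,0,0,0,0],[0.0005,0,0,0,0,0],[0,0,0,0,0,0],[0,0,0,0,0,0]],
  ],
)

```text
time: 13.72
position: [0.571, 0.095, 0.1396]
orientation: [0.481, 0.519, 0.481, -0.518]
contact_force: [-0.6, -0.0, 7.4]
grip_width: 0.0112
```

drive_tool(
  plan=[
    [[0.0005,0,0,0,0,0],[0,0,0,0,0,0],[0,0,0,0,0,0]],
  ],
)

```text
time: 13.97
position: [0.571, 0.095, 0.1391]
orientation: [0.481, 0.519, 0.481, -0.518]
contact_force: [-0.0, 0.1, 7.2]
grip_width: 0.0115
```

drive_tool(
  plan=[
    [[0.0005,0,0,0,0,0],[0,0,0,0,0,0],[0,0,0,0,0,0]],
  ],
)

```text
time: 14.22
position: [0.571, 0.095, 0.1386]
orientation: [0.481, 0.519, 0.481, -0.518]
contact_force: [-0.3, 0.6, 6.1]
grip_width: 0.0111
```

Plateau is steady at about 7 N; steps of 0.3–0.5 mm now.

drive_tool(
  plan=[
    [[0.0004,0,0,0,0,0],[0,0,0,0,0,0],[0,0,0,0,0,0]],
  ],
)

```text
time: 14.47
position: [0.571, 0.095, 0.1382]
orientation: [0.481, 0.519, 0.481, -0.518]
contact_force: [-0.5, -0.2, 6.6]
grip_width: 0.011
```

drive_tool(
  plan=[
    [[0.0003,0,0,0,0,0],[0,0,0,0,0,0],[0,0,0,0,0,0]],
  ],
)

```text
time: 14.72
position: [0.571, 0.095, 0.138]
orientation: [0.481, 0.519, 0.481, -0.518]
contact_force: [0.3, 0.6, 8.3]
grip_width: 0.0109
```

drive_tool(
  plan=[
    [[0.0003,0,0,0,0,0],[0,0,0,0,0,0],[0,0,0,0,0,0]],
  ],
)

```text
time: 14.97
position: [0.571, 0.095, 0.1377]
orientation: [0.481, 0.519, 0.481, -0.518]
contact_force: [-0.3, -0.2, 7.7]
grip_width: 0.0108
```

drive_tool(
  plan=[
    [[0.0003,0,0,0,0,0],[0,0,0,0,0,0],[0,0,0,0,0,0]],
  ],
)

```text
time: 15.22
position: [0.571, 0.095, 0.1374]
orientation: [0.481, 0.519, 0.481, -0.518]
contact_force: [-0.9, 1.2, 7.5]
grip_width: 0.011
```

```bash
cat > f.py <<'E'
from h import *
F=[];Z=[]
for i in range(4):
    s,p,d=cap('top'); F.append(s['contact_force']);Z.append(s['position'][2])
print('F',np.mean(F,0).round(2),np.array(F)[:,2].round(2),'z',np.mean(Z).round(5),'J',s['joint_efforts'][1:4].round(3))
E
python3 f.py
```

```text
F [-0.34  0.37  8.28] [7.48 8.35 8.63 8.67] z 0.13736 J [-56.695  29.33   -0.344]
```

drive_tool(
  plan=[
    [[0.0003,0,0,0,0,0],[0,0,0,0,0,0],[0,0,0,0,0,0]],
  ],
)

```text
time: 15.67
position: [0.571, 0.095, 0.137]
orientation: [0.481, 0.519, 0.481, -0.518]
contact_force: [-0.7, -0.4, 7.2]
grip_width: 0.011
```

```bash
python3 f.py
```

```text
F [-0.81 -0.09  7.27] [7.15 7.46 7.6  6.86] z 0.13703 J [-56.877  29.37   -0.299]
```

drive_tool(
  plan=[
    [[0.0003,0,0,0,0,0],[0,0,0,0,0,0],[0,0,0,0,0,0]],
  ],
)

```text
time: 16.12
position: [0.571, 0.095, 0.1368]
orientation: [0.481, 0.519, 0.481, -0.518]
contact_force: [-0.3, 0.3, 7.3]
grip_width: 0.011
```

```bash
python3 f.py
```

```text
F [-0.22  0.2   7.9 ] [7.31 8.02 8.69 7.58] z 0.13675 J [-56.772  29.322  -0.325]
```

drive_tool(
  plan=[
    [[0.0003,0,0,0,0,0],[0,0,0,0,0,0],[0,0,0,0,0,0]],
  ],
)

```text
time: 16.57
position: [0.571, 0.095, 0.1365]
orientation: [0.481, 0.519, 0.481, -0.518]
contact_force: [-0.7, -0.3, 8.0]
grip_width: 0.0109
```

```bash
python3 f.py
```

```text
F [-0.53 -0.2   8.38] [8.02 9.07 8.24 8.17] z 0.1365 J [-56.561  29.255  -0.384]
```

drive_tool(
  plan=[
    [[0.0003,0,0,0,0,0],[0,0,0,0,0,0],[0,0,0,0,0,0]],
  ],
)

```text
time: 17.02
position: [0.571, 0.095, 0.1361]
orientation: [0.481, 0.519, 0.481, -0.518]
contact_force: [-0.8, 0.0, 8.2]
grip_width: 0.0111
```

```bash
python3 f.py
```

```text
F [-0.58 -0.29  7.96] [8.22 7.63 8.11 7.87] z 0.13617 J [-56.735  29.298  -0.34 ]
```

drive_tool(
  plan=[
    [[0.0003,0,0,0,0,0],[0,0,0,0,0,0],[0,0,0,0,0,0]],
  ],
)

```text
time: 17.47
position: [0.571, 0.095, 0.1359]
orientation: [0.481, 0.519, 0.481, -0.518]
contact_force: [-0.6, 0.1, 8.8]
grip_width: 0.0109
```

```bash
python3 f.py
```

```text
F [-0.8   0.03  8.42] [8.81 8.67 8.13 8.08] z 0.13589 J [-56.655  29.256  -0.363]
```

```bash
cat > g.py <<'E'
from h import *
import sys
s,p,d=cap('wrist',sys.argv[1])
P=cloud('wrist',d,s); h=cv2.cvtColor(p,cv2.COLOR_RGB2HSV)
gm=((h[...,0]>15)&(h[...,0]<32)&(h[...,1]>100)&(h[...,2]>100)); gm[:140]=0; gm[210:]=0; print('pad',gm.sum(),np.percentile(P[gm][:,2],[25,50,75]))
g2=(h[...,0]>45)&(h[...,0]<90)&(h[...,1]>80); g2[:,:290]=0; g2[:,345:]=0; g2[270:]=0; g2[:165]=0
q=P[g2]; q=q[abs(q[:,2]-np.median(q[:,2]))<.004]; print('top edge',np.median(q,0),'slope',np.polyfit(q[:,1],q[:,2],1)[0], 'TCPz',s['position'][2],'t',s['time'])
# plate bottom-of-bar (top edge at -y side)
g3=(h[...,0]>45)&(h[...,0]<90)&(h[...,1]>80); g3[:,:290]=0; g3[:,345:]=0; g3[:440]=0
q=P[g3]; print('rear edge',len(q),np.median(q,0) if len(q) else '')
E
python3 g.py w11.png
```

```text
pad 166 [0.03588669 0.03631587 0.0368347 ]
top edge [0.57358175 0.13886117 0.11631907] slope -0.00038669624117853256 TCPz 0.13588333864574498 t 17.6667
rear edge 256 [0.56593505 0.0382294  0.11636647]
```

By depth the foot (0.1163−0.080) now stands right at the pad height, so touch is imminent.

drive_tool(
  plan=[
    [[0.0003,0,0,0,0,0],[0,0,0,0,0,0],[0,0,0,0,0,0]],
  ],
)

```text
time: 17.97
position: [0.571, 0.095, 0.1358]
orientation: [0.481, 0.519, 0.48, -0.518]
contact_force: [-1.8, -0.4, 10.5]
grip_width: 0.0111
```

```bash
python3 f.py
```

```text
F [-1.69 -0.02 10.83] [10.52 10.5  11.2  11.11] z 0.13583 J [-55.435  28.907  -0.677]
```

drive_tool(
  plan=[
    [[0.0003,0,0,0,0,0],[0,0,0,0,0,0],[0,0,0,0,0,0]],
  ],
)

```text
time: 18.42
position: [0.571, 0.095, 0.1358]
orientation: [0.481, 0.519, 0.48, -0.518]
contact_force: [-2.3, -0.4, 12.2]
grip_width: 0.0113
```

```bash
python3 f.py
```

```text
F [-1.93  0.19 12.52] [12.2  12.27 12.89 12.71] z 0.13578 J [-54.212  28.553  -0.988]
```

Contact felt: 4.3 N over the ~8.2 N friction plateau, with the position stalled. Letting go.

drive_tool(
  plan=[
    [[0,0,0,0,0,0],[0,0,0,0,0,0],[0,0,0,0,0,0],[0,0,0,0,0,0],[0,0,0,0,0,0],[0,0,0,0,0,0],[0,0,0,0,0,0],[0,0,0,0,0,0]],
  ],
  hand=45,
)

```text
time: 19.28
position: [0.5708, 0.0948, 0.1343]
orientation: [-0.481, -0.519, -0.481, 0.519]
contact_force: [0.6, -0.7, -0.7]
grip_width: 0.0386
```

```bash
python3 f.py; python3 g.py w12.png
```

```text
F [ 0.36 -0.14 -0.46] [-0.69 -0.3   0.34 -1.19] z 0.13433 J [-6.1265e+01  3.1719e+01  2.0000e-03]
pad 153 [0.03578808 0.03618853 0.03683664]
top edge [0.57370998 0.13958151 0.11626453] slope 0.003196449547190085 TCPz 0.13436542497301515 t 19.4833
rear edge 217 [0.56609513 0.0384978  0.11617157]
```

View pics/w12.png

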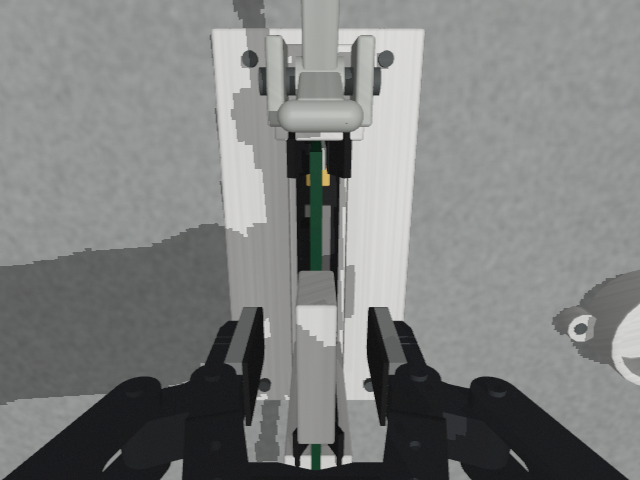

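The board stays put, level, at pad height (top edge 0.1163) with the jaws clear of the bar (px 300-337 vs pads 262/370). Lifting and looking at the left knob.

drive_tool(
  plan=[
    [[-0.01,0,0,0,0,0],[-0.02,0,0,0,0,0],[-0.03,0,0,0,0,0],[-0.03,0,0,0,0,0],[-0.03,0,0,0,0,0],[-0.02,0,0,0,0,0],[-0.01,0,-0.015,0,0,0],[0,0,-0.03,0,0,0],[0,0,-0.03,0,0,0],[0,0,-0.03,0,0,0],[0,0,-0.025,0,0,0],[0,0,-0.015,0,0,0],[0,0,0,0,0,0],[0,0,0,0,0,0]],
  ],
)

```text
time: 20.7
position: [0.5817, 0.2396, 0.2845]
orientation: [-0.481, -0.518, -0.481, 0.518]
contact_force: [-0.2, -0.4, 0.7]
grip_width: 0.0385
```

```bash
python3 - <<'E'
from h import *
s,p,d=cap('wrist','w13.png'); P=cloud('wrist',d,s); np.save('w13P.npy',P); print(s['position'],s['time'])
Rf=Rn.from_euler('z',-.0759).as_matrix(); q=(P-[.5712,.0950,.03])@Rf
m=(p.max(2)<70)&(q[...,1]>.12)&(q[...,1]<.18)&(abs(q[...,0])<.03)&(q[...,2]>.07); v,u=np.nonzero(m); w=q[m]
print(m.sum(),u.min(),u.max(),v.min(),v.max(),w.min(0),w.max(0),np.median(w,0))
for y in range(70,175,6):
    k=(abs(q[...,1]-y/1000)<.003)&(abs(q[...,0])<.012)&(q[...,2]>.03)&(q[...,2]<.15); w=q[k]
    if len(w)>3: print(y,len(w),np.percentile(w[:,2],[50,95]).round(4),w[:,0].min().round(4),w[:,0].max().round(4))
E
```

```text
[0.58171219 0.23962803 0.28450717] 20.7
19200 182 448 205 479 [-0.02999775  0.13337387  0.10742361] [0.02999915 0.16404513 0.31564041] [0.00273887 0.15730427 0.29909394]
70 70 [0.0757 0.0769] -0.01 0.0102
76 271 [0.1129 0.1146] -0.0115 0.0117
82 407 [0.1071 0.1132] -0.0115 0.0116
88 417 [0.0925 0.0998] -0.0114 0.0115
94 322 [0.0852 0.0965] -0.0119 0.0119
100 434 [0.066  0.0968] -0.012 0.012
106 92 [0.0982 0.0996] -0.0042 0.0049
112 97 [0.1005 0.1018] -0.0042 0.0048
118 97 [0.1026 0.1041] -0.0042 0.0047
124 104 [0.105  0.1065] -0.0041 0.0053
130 112 [0.1069 0.1082] -0.0047 0.0052
136 117 [0.1093 0.1106] -0.0047 0.0051
142 107 [0.1115 0.1171] -0.0065 0.0068
148 182 [0.1186 0.1201] -0.0065 0.0072
154 229 [0.1189 0.1201] -0.0064 0.0072
160 244 [0.1147 0.1181] -0.0065 0.0073
```

View pics/w13.png

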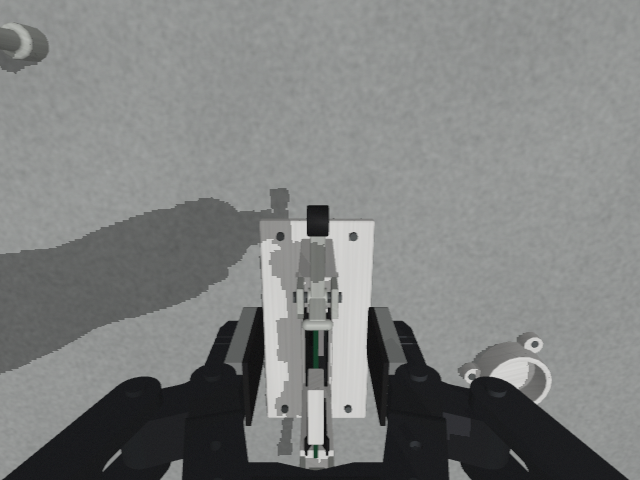

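Left knob at px (318,221); lever slope gives an angle of about 1.22 rad, knob centre about 152 mm out and 108 mm above the seat. Going down on it.

```bash
cat >> h.py <<'E'
SEAT=np.array([.5712,.0950,.03]); RF=Rn.from_euler('z',-.0759).as_matrix()
def knob(side,th,dx=.0003):
    return SEAT+RF@np.array([dx,side*(.086+.070*np.sin(th)),.084+.070*np.cos(th)])
E
python3 - <<'E'
from h import *
s=observe(); k=knob(1,1.217)+[0,0,.006]; print(k,delta(s,k,target(-.0759)))
E
```

```text
[0.58299942 0.2462051  0.1442523 ] (array([ 0.1403,  0.0007, -0.0074]), array([0.0002, 0.0004, 0.    ]))
```

drive_tool(
  plan=[
    [[0.02,0.0007,-0.0074,0,0,0],[0.025,0,0,0,0,0],[0.025,0,0,0,0,0],[0.02,0,0,0,0,0],[0.02,0,0,0,0,0],[0.015,0,0,0,0,0],[0.0153,0,0,0,0,0],[0,0,0,0,0,0],[0,0,0,0,0,0]],
  ],
)

```text
time: 21.5
position: [0.583, 0.2454, 0.1441]
orientation: [-0.48, -0.519, -0.48, 0.519]
contact_force: [-0.4, 0.5, 1.7]
grip_width: 0.0389
```

```bash
python3 - <<'E'
from h import *
s,p,d=cap('wrist','w14.png'); print(s['position'],s['contact_force'],s['time'])
E
```

```text
[0.58301117 0.24537275 0.14410592] [-0.42837955  0.48735636  1.65804653] 21.5
```

View pics/w14.png

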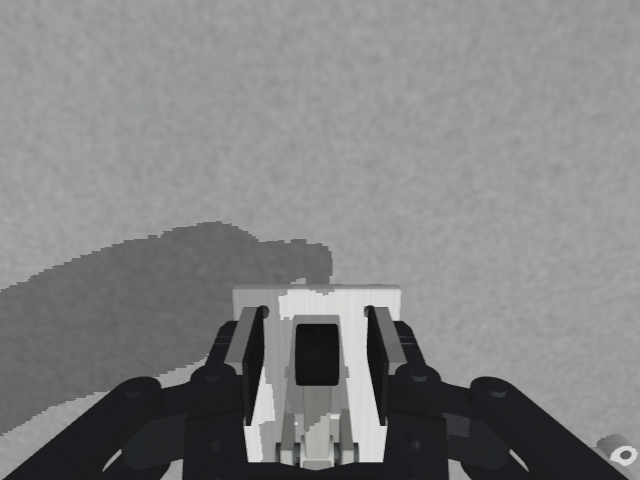

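drive_tool(
  plan=[
    [[0,0,0,0,0,0],[0,0,0,0,0,0],[0,0,0,0,0,0],[0,0,0,0,0,0],[0,0,0,0,0,0],[0,0,0,0,0,0],[0,0,0,0,0,0]],
  ],
  hand=0,
  squeeze=40,
)

```text
time: 22.13
position: [0.5836, 0.2466, 0.145]
orientation: [0.481, 0.519, 0.48, -0.518]
contact_force: [0.1, -1.2, 6.4]
grip_width: 0.0129
```

```bash
python3 - <<'E'
import numpy as np
th=1.217
for t in [1.1,1.0,.9,.8,.7,.6,.5,.4,.3,.2,.1,0,-.08,-.15]:
    print(t,'tx %.4f tz %.4f'%(-.07*(np.cos(t)-np.cos(th)),-.07*(np.sin(t)-np.sin(th)))); th=t
E
```

```text
1.1 tx -0.0075 tz 0.0033
1.0 tx -0.0061 tz 0.0035
0.9 tx -0.0057 tz 0.0041
0.8 tx -0.0053 tz 0.0046
0.7 tx -0.0048 tz 0.0051
0.6 tx -0.0042 tz 0.0056
0.5 tx -0.0037 tz 0.0060
0.4 tx -0.0030 tz 0.0063
0.3 tx -0.0024 tz 0.0066
0.2 tx -0.0017 tz 0.0068
0.1 tx -0.0010 tz 0.0069
0 tx -0.0003 tz 0.0070
-0.08 tx 0.0002 tz 0.0056
-0.15 tx 0.0006 tz 0.0049
```

drive_tool(
  plan=[
    [[-0.0037,0,0.0016,0,0,0],[-0.0038,0,0.0017,0,0,0],[-0.0031,0,0.0017,0,0,0],[-0.003,0,0.0018,0,0,0],[-0.0029,0,0.002,0,0,0],[-0.0028,0,0.0021,0,0,0],[-0.0027,0,0.0023,0,0,0],[-0.0026,0,0.0023,0,0,0],[-0.0024,0,0.0025,0,0,0],[-0.0024,0,0.0026,0,0,0],[-0.0021,0,0.0028,0,0,0],[-0.0021,0,0.0028,0,0,0],[0,0,0,0,0,0],[0,0,0,0,0,0]],
  ],
)

```text
time: 23.3
position: [0.5815, 0.2211, 0.1773]
orientation: [0.48, 0.519, 0.481, -0.518]
contact_force: [4.5, 2.5, -4.1]
grip_width: 0.0133
```

```bash
python3 - <<'E'
from h import *
s,p,d=cap('wrist','w15.png'); k=knob(1,.6); print(s['position'],s['contact_force'],s['time'],'ideal TCP',k+[0,0,.006])
r=RF.T@(s['position']-[0,0,.006]-SEAT)-[0,.086,.084]; print(r,'th',np.arctan2(r[1],r[2]),np.hypot(r[1],r[2]))
E
```

```text
[0.58154622 0.22106106 0.17732765] [ 4.48740875  2.50940257 -4.09927642] 23.3 ideal TCP [0.58101734 0.22014084 0.17777349]
[0.00075758 0.04048265 0.05732765] th 0.6148500260175 0.07018051717875529
```

View pics/w15.png

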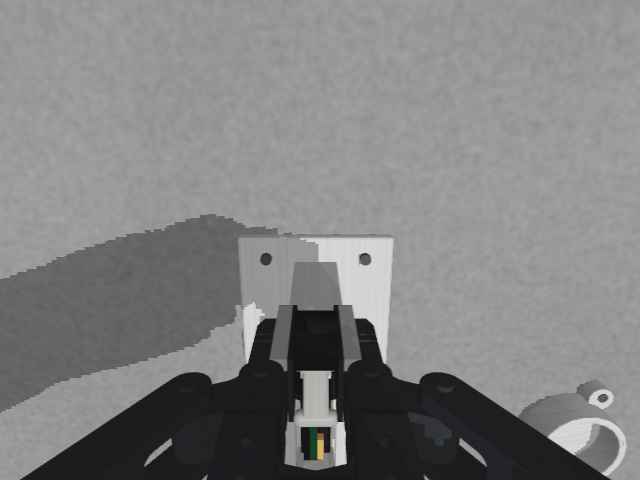

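Knob held in the pads, following the arc (radius 70.2 mm, 0.61 rad). Continuing.

drive_tool(
  plan=[
    [[-0.0019,0,0.003,0,0,0],[-0.0018,0,0.003,0,0,0],[-0.0015,0,0.0031,0,0,0],[-0.0015,0,0.0032,0,0,0],[-0.0012,0,0.0033,0,0,0],[-0.0012,0,0.0033,0,0,0],[-0.0009,0,0.0034,0,0,0],[-0.0008,0,0.0034,0,0,0],[-0.0006,0,0.0034,0,0,0],[-0.0004,0,0.0035,0,0,0],[0,0,0,0,0,0],[0,0,0,0,0,0]],
  ],
)

```text
time: 24.35
position: [0.5791, 0.1891, 0.1899]
orientation: [0.481, 0.519, 0.481, -0.517]
contact_force: [3.7, 5.5, 0.5]
grip_width: 0.0131
```

```bash
cat > k.py <<'E'
from h import *
import sys
sd=float(sys.argv[1])
s=observe()
r=RF.T@(s['position']-[0,0,.006]-SEAT)-[0,sd*.086,.084]; print(s['contact_force'].round(2),r.round(4),'th',np.arctan2(sd*r[1],r[2]).round(3),np.hypot(r[1],r[2]).round(4),'t',s['time'],'w',s['grip_width'])
E
python3 k.py 1
```

```text
[3.73 5.52 0.49] [0.0008 0.0084 0.0699] th 0.12 0.0704 t 24.35 w 0.013148749778004681
```

drive_tool(
  plan=[
    [[-0.0002,0,0.0035,0,0,0],[-0.0001,0,0.0035,0,0,0],[0,0,0.0025,0,0,0],[0.0001,0,0.002,0,0,0],[0,0,0,0,0,0],[0,0,0,0,0,0]],
  ],
)

```text
time: 24.85
position: [0.5784, 0.1786, 0.1906]
orientation: [0.48, 0.52, 0.482, -0.517]
contact_force: [2.4, 10.5, 3.0]
grip_width: 0.013
```

```bash
python3 k.py 1
```

```text
[ 2.43 10.53  3.02] [ 0.0008 -0.0021  0.0706] th -0.029 0.0706 t 24.85 w 0.013016670019823684
```

drive_tool(
  plan=[
    [[0.0002,0,0.002,0,0,0],[0.0002,0,0.0015,0,0,0],[0.0002,0,0.001,0,0,0],[0,0,0,0,0,0],[0,0,0,0,0,0]],
  ],
)

```text
time: 25.27
position: [0.5781, 0.1745, 0.1904]
orientation: [0.481, 0.52, 0.482, -0.516]
contact_force: [1.6, 11.6, 4.8]
grip_width: 0.0129
```

```bash
python3 k.py 1
```

```text
[ 1.65 11.59  4.81] [ 0.0008 -0.0062  0.0704] th -0.088 0.0707 t 25.2667 w 0.012899294649130987
```

drive_tool(
  plan=[
    [[0.0002,0,0.0015,0,0,0],[0.0002,0,0.0015,0,0,0],[0.0002,0,0.001,0,0,0],[0,0,0,0,0,0],[0,0,0,0,0,0]],
  ],
)

```text
time: 25.68
position: [0.5778, 0.1706, 0.19]
orientation: [0.48, 0.52, 0.482, -0.516]
contact_force: [2.1, 12.4, 7.0]
grip_width: 0.0129
```

```bash
python3 k.py 1; python3 - <<'E'
from h import *
s,p,d=cap('wrist','w16.png'); s,p,d=cap('scene'); im=p[:,:,::-1]; cv2.imwrite('pics/s16c.png',cv2.resize(im[170:340,240:420],None,fx=3.2,fy=3.2,interpolation=cv2.INTER_CUBIC))
E
```

```text
[ 2.12 12.37  7.02] [ 0.0008 -0.0102  0.07  ] th -0.144 0.0708 t 25.6833 w 0.012942825755015047
```

View pics/s16c.png

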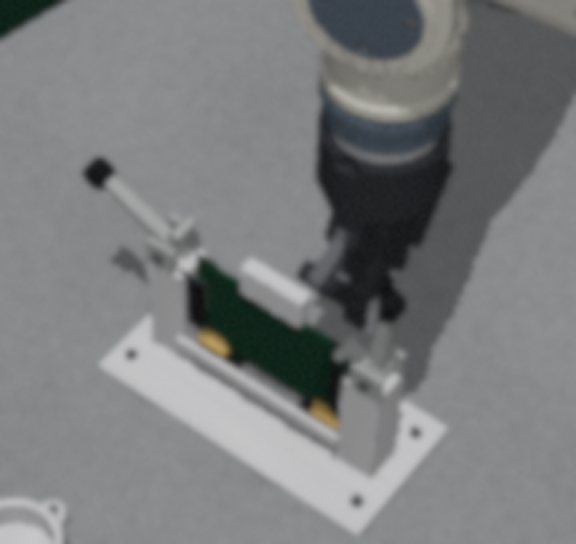

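View pics/w16.png

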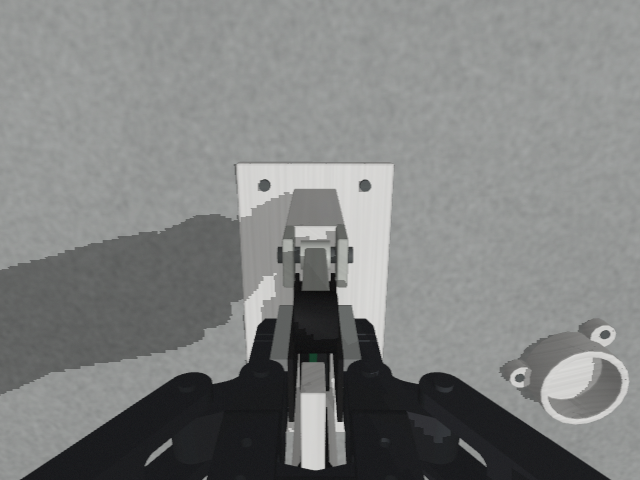

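drive_tool(
  plan=[
    [[0.0002,0,0.0015,0,0,0],[0.0002,0,0.0015,0,0,0],[0.0002,0,0.001,0,0,0],[0,0,0,0,0,0],[0,0,0,0,0,0]],
  ],
)

```text
time: 26.2
position: [0.5775, 0.167, 0.1895]
orientation: [0.48, 0.52, 0.482, -0.516]
contact_force: [2.3, 15.1, 7.9]
grip_width: 0.0129
```

```bash
python3 k.py 1
```

```text
[ 2.26 15.12  7.88] [ 0.0009 -0.0137  0.0695] th -0.194 0.0708 t 26.2 w 0.012924928423289515
```

drive_tool(
  plan=[
    [[0.0003,0,0.0015,0,0,0],[0.0003,0,0.0015,0,0,0],[0,0,0,0,0,0],[0,0,0,0,0,0]],
  ],
)

```text
time: 26.53
position: [0.5776, 0.1666, 0.1894]
orientation: [0.48, 0.522, 0.484, -0.514]
contact_force: [2.6, 28.4, 7.6]
grip_width: 0.0128
```

```bash
python3 k.py 1; python3 - <<'E'
from h import *
s,p,d=cap('wrist','w17.png'); P=cloud('wrist',d,s); q=(P-SEAT)@RF
# lever bar pts: between clevis and knob
m=(abs(q[...,0])<.006)&(q[...,1]>.06)&(q[...,1]<.12)&(q[...,2]>.085)&(q[...,2]<.17)
v,u=np.nonzero(m); w=q[m]
for z in range(86,170,6):
    k=abs(w[:,2]-z/1000)<.003
    if k.sum()>3: print(z,k.sum(),np.percentile(w[k][:,1],[5,50,95]).round(4))
E
```

```text
[ 2.62 28.36  7.55] [ 0.0009 -0.0141  0.0694] th -0.2 0.0708 t 26.5333 w 0.012801502985090328
86 118 [0.0915 0.0925 0.0931]
92 214 [0.0838 0.0908 0.0921]
98 99 [0.0902 0.0909 0.0912]
104 108 [0.0904 0.0908 0.0912]
110 113 [0.0905 0.0908 0.0912]
116 129 [0.0903 0.0908 0.0911]
122 139 [0.0902 0.0908 0.0912]
128 156 [0.0903 0.0908 0.0912]
134 173 [0.0903 0.0908 0.0912]
140 176 [0.0902 0.0908 0.0912]
152 106 [0.076  0.095  0.0956]
158 550 [0.0776 0.0948 0.0958]
164 1847 [0.0801 0.0881 0.0935]
```

View pics/w17.png

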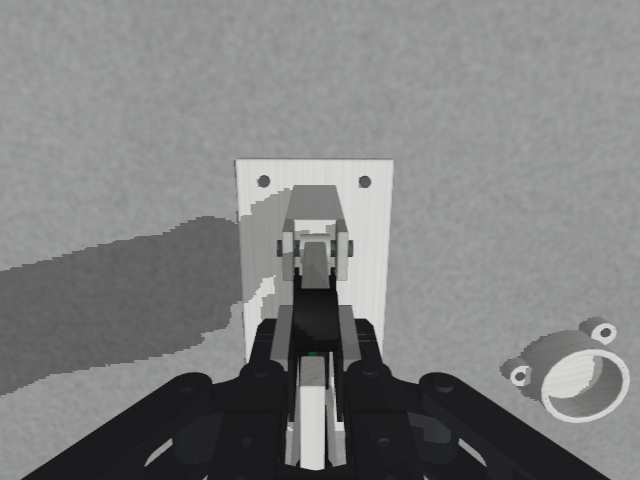

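The end stop is felt (28 N) and the lever's outer edge is vertical in depth (y 0.0908 over 98–140 mm). Releasing and going to the right lever.

drive_tool(
  plan=[
    [[0,0,0,0,0,0],[0,0,0,0,0,0],[0,0,0,0,0,0],[0,0,0,0,0,0],[0,0,0,0,0,0],[0,0,0,0,0,0]],
  ],
  hand=45,
)

```text
time: 27.08
position: [0.5766, 0.1607, 0.1871]
orientation: [-0.48, -0.519, -0.481, 0.519]
contact_force: [-0.3, -0.1, -0.0]
grip_width: 0.0385
```

drive_tool(
  plan=[
    [[-0.01,0,0,0,0,0],[-0.02,0,0,0,0,0],[-0.03,0,0,0,0,0],[-0.03,0,0,0,0,0],[-0.015,0,0.015,0,0,0],[0,0,0.025,0,0,0],[0,0,0.03,0,0,0],[0,0,0.03,0,0,0],[0,0,0.03,0,0,0],[0,0,0.03,0,0,0],[0,0,0.03,0,0,0],[0,0,0.025,0,0,0],[0,0,0.015,0,0,0],[0,0,0,0,0,0],[0,0,0,0,0,0]],
  ],
)

```text
time: 28.33
position: [0.559, -0.069, 0.2929]
orientation: [0.48, 0.519, 0.48, -0.519]
contact_force: [0.2, -0.6, -0.3]
grip_width: 0.0384
```

```bash
python3 - <<'E'
from h import *
s,p,d=cap('wrist','w18.png'); P=cloud('wrist',d,s); print(s['position'],s['time'],s['contact_force'])
q=(P-SEAT)@RF
for y in range(-175,-70,6):
    k=(abs(q[...,1]-y/1000)<.003)&(abs(q[...,0])<.012)&(q[...,2]>.03)&(q[...,2]<.15); w=q[k]
    if len(w)>3: print(y,len(w),np.percentile(w[:,2],[50,95]).round(4),w[:,0].min().round(4),w[:,0].max().round(4))
h=cv2.cvtColor(p,cv2.COLOR_RGB2HSV); g=(h[...,0]>45)&(h[...,0]<90)&(h[...,1]>80)&(abs(q[...,1])<.07)&(abs(q[...,0])<.01)
w=q[g]; 
for y in range(-65,66,10):
    k=abs(w[:,1]-y/1000)<.005
    if k.sum()>3: print('plate',y,k.sum(),np.percentile(w[k][:,2],[50,90]).round(4),np.median(w[k][:,0]).round(4))
E
```

```text
[ 0.55901639 -0.06899388  0.29287687] 28.3333 [ 0.20711385 -0.55031981 -0.34588183]
-157 128 [0.1213 0.1231] -0.0063 0.0071
-151 201 [0.1235 0.1246] -0.0068 0.0069
-145 246 [0.1223 0.1242] -0.0068 0.0069
-139 222 [0.1149 0.1194] -0.0063 0.007
-133 163 [0.1118 0.1133] -0.0044 0.0052
-127 150 [0.1089 0.1108] -0.0044 0.0045
-121 149 [0.1065 0.1081] -0.0044 0.0046
-115 149 [0.1037 0.1055] -0.0044 0.0046
-109 150 [0.101  0.1028] -0.0044 0.0046
-103 149 [0.0984 0.0998] -0.0044 0.0046
-97 272 [0.0951 0.0974] -0.012 0.0117
-91 360 [0.0925 0.0967] -0.012 0.0117
-85 380 [0.096  0.1047] -0.0119 0.0116
-79 379 [0.1105 0.1136] -0.0118 0.0115
-73 328 [0.1122 0.1138] -0.0118 0.0116
plate -65 73 [0.0843 0.086 ] -0.0012
plate -55 92 [0.0855 0.0864] -0.0011
plate -45 103 [0.0852 0.0862] -0.001
plate -35 128 [0.0848 0.0857] -0.0016
plate -25 37 [0.0849 0.0858] -0.0016
```

View pics/w18.png

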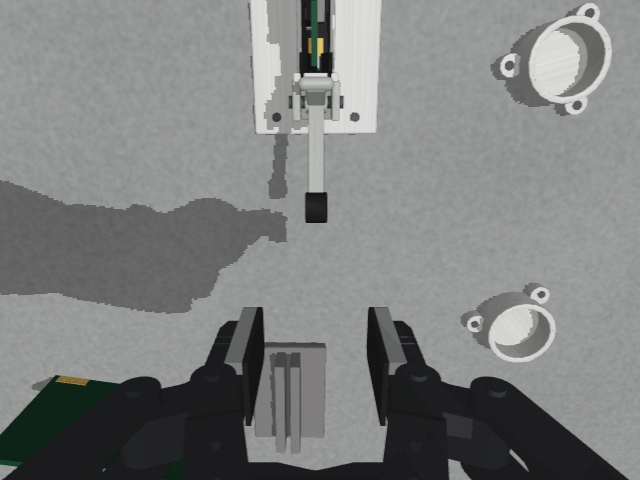

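Right knob at px (316,207), lever at about 1.15 rad. The plate's right side is still at pad height, as expected.

```bash
python3 - <<'E'
from h import *
s=observe(); k=knob(-1,1.15)+[0,0,.006]; print(k,delta(s,k,target(-.0759)))
th=1.15
for t in [1.1,1.0,.9,.8,.7,.6]:
    print(t,'tx %.4f tz %.4f'%(-.07*(np.cos(t)-np.cos(th)),.07*(np.sin(t)-np.sin(th)))); th=t
E
```

```text
[ 0.56013314 -0.05448468  0.14859412] (array([ 0.1442, -0.    , -0.0137]), array([-0.0009, -0.0002, -0.0004]))
1.1 tx -0.0032 tz -0.0015
1.0 tx -0.0061 tz -0.0035
0.9 tx -0.0057 tz -0.0041
0.8 tx -0.0053 tz -0.0046
0.7 tx -0.0048 tz -0.0051
0.6 tx -0.0042 tz -0.0056
```

drive_tool(
  plan=[
    [[0.01,0,-0.0137,0,0,0],[0.025,0,0,0,0,0],[0.025,0,0,0,0,0],[0.025,0,0,0,0,0],[0.02,0,0,0,0,0],[0.02,0,0,0,0,0],[0.0192,0,0,0,0,0],[0,0,0,0,0,0],[0,0,0,0,0,0]],
  ],
)

```text
time: 29.13
position: [0.5597, -0.0529, 0.1475]
orientation: [-0.48, -0.518, -0.482, 0.519]
contact_force: [0.6, -0.8, 0.2]
grip_width: 0.0385
```

```bash
python3 k.py -1; python3 - <<'E'
from h import *
s,p,d=cap('wrist','w19.png')
E
```

```text
[ 0.55 -0.82  0.23] [-0.0003 -0.0624  0.0275] th 1.155 0.0682 t 29.1333 w 0.03848479529162186
```

View pics/w19.png

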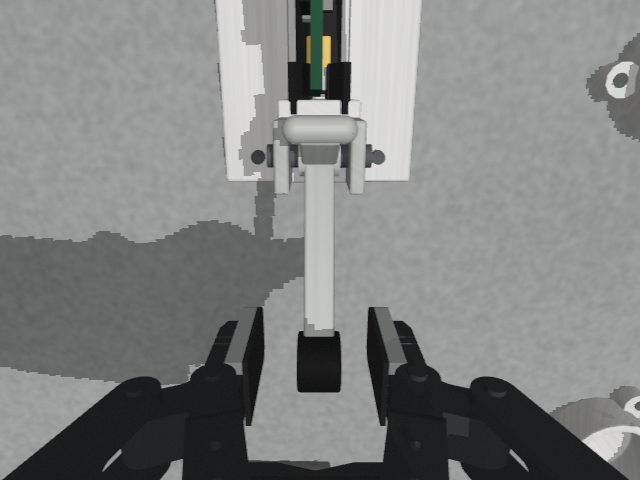

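drive_tool(
  plan=[
    [[-0.001,0,0.0015,0,0,0],[0,0,0,0,0,0]],
  ],
)

```text
time: 29.35
position: [0.5607, -0.056, 0.1506]
orientation: [0.481, 0.519, 0.48, -0.518]
contact_force: [-0.1, -0.8, 0.3]
grip_width: 0.0383
```

drive_tool(
  plan=[
    [[0,0,0,0,0,0],[0,0,0,0,0,0],[0,0,0,0,0,0],[0,0,0,0,0,0],[0,0,0,0,0,0],[0,0,0,0,0,0],[0,0,0,0,0,0]],
  ],
  hand=0,
  squeeze=40,
)

```text
time: 29.93
position: [0.5605, -0.0563, 0.1497]
orientation: [0.481, 0.519, 0.48, -0.518]
contact_force: [0.3, -1.7, 6.0]
grip_width: 0.013
```

drive_tool(
  plan=[
    [[-0.0016,0,-0.0007,0,0,0],[-0.0016,0,-0.0008,0,0,0],[-0.0031,0,-0.0017,0,0,0],[-0.003,0,-0.0018,0,0,0],[-0.0029,0,-0.002,0,0,0],[-0.0028,0,-0.0021,0,0,0],[-0.0027,0,-0.0023,0,0,0],[-0.0026,0,-0.0023,0,0,0],[-0.0024,0,-0.0025,0,0,0],[-0.0024,0,-0.0026,0,0,0],[-0.0021,0,-0.0028,0,0,0],[-0.0021,0,-0.0028,0,0,0],[0,0,0,0,0,0],[0,0,0,0,0,0]],
  ],
)

```text
time: 31.1
position: [0.5622, -0.0324, 0.1779]
orientation: [-0.481, -0.518, -0.48, 0.519]
contact_force: [4.1, -3.9, -3.3]
grip_width: 0.013
```

```bash
python3 k.py -1
```

```text
[ 4.11 -3.89 -3.27] [ 0.0007 -0.0417  0.0579] th 0.624 0.0714 t 31.1 w 0.013010544522621695
```

drive_tool(
  plan=[
    [[-0.0014,0,-0.003,0,0,0],[-0.0015,0,-0.003,0,0,0],[-0.0014,0,-0.0031,0,0,0],[-0.0014,0,-0.0032,0,0,0],[-0.0012,0,-0.0033,0,0,0],[-0.0011,0,-0.0033,0,0,0],[-0.0009,0,-0.0034,0,0,0],[-0.0008,0,-0.0034,0,0,0],[-0.0006,0,-0.0034,0,0,0],[-0.0004,0,-0.0035,0,0,0],[0,0,0,0,0,0],[0,0,0,0,0,0]],
  ],
)

```text
time: 32.1
position: [0.5647, -0.0006, 0.1896]
orientation: [-0.481, -0.518, -0.479, 0.519]
contact_force: [1.2, -6.7, 3.1]
grip_width: 0.0128
```

```bash
python3 k.py -1
```

```text
[ 1.15 -6.74  3.07] [ 0.0008 -0.0098  0.0696] th 0.14 0.0703 t 32.1 w 0.012835686941159915
```

drive_tool(
  plan=[
    [[-0.0002,0,-0.0035,0,0,0],[-0.0001,0,-0.0035,0,0,0],[0,0,-0.0025,0,0,0],[0.0001,0,-0.002,0,0,0],[0.0002,0,-0.002,0,0,0],[0,0,0,0,0,0]],
  ],
)

```text
time: 32.6
position: [0.5657, 0.0122, 0.19]
orientation: [-0.482, -0.518, -0.479, 0.52]
contact_force: [-0.4, -10.5, 7.3]
grip_width: 0.0131
```

```bash
python3 k.py -1
```

```text
[ -0.39 -10.52   7.29] [0.0008 0.003  0.07  ] th -0.043 0.0701 t 32.6 w 0.013112675328548524
```

drive_tool(
  plan=[
    [[0.0002,0,-0.002,0,0,0],[0.0002,0,-0.0015,0,0,0],[0.0002,0,-0.0015,0,0,0],[0.0002,0,-0.0015,0,0,0],[0.0002,0,-0.0015,0,0,0],[0,0,0,0,0,0],[0,0,0,0,0,0]],
  ],
)

```text
time: 33.18
position: [0.5663, 0.0199, 0.1892]
orientation: [-0.482, -0.518, -0.479, 0.52]
contact_force: [-0.8, -12.6, 9.0]
grip_width: 0.0129
```

```bash
python3 k.py -1
```

```text
[ -0.76 -12.61   8.99] [0.0008 0.0108 0.0692] th -0.154 0.0701 t 33.1833 w 0.012880442817079066
```

drive_tool(
  plan=[
    [[0.0002,0,-0.0015,0,0,0],[0.0002,0,-0.001,0,0,0],[0,0,0,0,0,0],[0,0,0,0,0,0]],
  ],
)

```text
time: 33.52
position: [0.5665, 0.022, 0.1889]
orientation: [-0.482, -0.518, -0.478, 0.52]
contact_force: [-2.2, -14.2, 10.1]
grip_width: 0.013
```

```bash
python3 k.py -1
```

```text
[ -2.17 -14.19  10.13] [0.0008 0.0128 0.0689] th -0.184 0.0701 t 33.5167 w 0.013005930118174795
```

drive_tool(
  plan=[
    [[0.0003,0,-0.0015,0,0,0],[0.0003,0,-0.0015,0,0,0],[0,0,0,0,0,0],[0,0,0,0,0,0]],
  ],
)

```text
time: 33.85
position: [0.5666, 0.0223, 0.1888]
orientation: [-0.483, -0.517, -0.476, 0.522]
contact_force: [-5.4, -30.4, 14.0]
grip_width: 0.013
```

```bash
python3 k.py -1
```

```text
[ -5.4  -30.38  13.99] [0.0009 0.0132 0.0688] th -0.19 0.07 t 33.85 w 0.012992141215645073
```

The right end stop is felt (30 N, tool stalled). Releasing, lifting, and checking.

drive_tool(
  plan=[
    [[0,0,0,0,0,0],[0,0,0,0,0,0],[0,0,0,0,0,0],[0,0,0,0,0,0],[0,0,0,0,0,0],[0,0,0,0,0,0]],
  ],
  hand=45,
)

```text
time: 34.35
position: [0.5663, 0.028, 0.1869]
orientation: [-0.481, -0.518, -0.481, 0.519]
contact_force: [-0.7, 0.2, 0.1]
grip_width: 0.0384
```

drive_tool(
  plan=[
    [[-0.01,0,0,0,0,0],[-0.02,0,0,0,0,0],[-0.03,0,0,0,0,0],[-0.03,0,0,0,0,0],[-0.02,0,0,0,0,0],[-0.01,0,0,0,0,0],[0,0,-0.02,0,0,0],[0,0,-0.03,0,0,0],[0,0,-0.02,0,0,0],[0,0,0,0,0,0],[0,0,0,0,0,0]],
  ],
)

```text
time: 35.27
position: [0.5715, 0.0984, 0.3066]
orientation: [-0.481, -0.518, -0.481, 0.518]
contact_force: [0.2, 0.4, -1.1]
grip_width: 0.0385
```

```bash
cat > fin.py <<'E'
from h import *
import sys
n=sys.argv[1]
s,p,d=cap('wrist',n+'.png'); P=cloud('wrist',d,s); print(s['position'],s['time'],s['contact_force'])
q=(P-SEAT)@RF
h=cv2.cvtColor(p,cv2.COLOR_RGB2HSV); g=(h[...,0]>45)&(h[...,0]<90)&(h[...,1]>80)&(abs(q[...,1])<.07)&(abs(q[...,0])<.01)
w=q[g]
for y in range(-65,66,10):
    k=abs(w[:,1]-y/1000)<.005
    if k.sum()>3: print('plate',y,k.sum(),np.percentile(w[k][:,2],[50,90]).round(4),np.median(w[k][:,0]).round(4))
for sd in(1,-1):
    m=(abs(q[...,0])<.008)&(abs(sd*q[...,1]-.086)<.04)&(q[...,2]>.145)&(q[...,2]<.18); w=q[m]
    if len(w)>5: print('knob',sd,len(w),w.min(0).round(4),w.max(0).round(4),np.median(w,0).round(4))
s2,p,d=cap('scene'); im=p[:,:,::-1]; cv2.imwrite('pics/'+n+'s.png',cv2.resize(im[170:340,240:420],None,fx=3.2,fy=3.2,interpolation=cv2.INTER_CUBIC))
E
python3 fin.py w20
```

```text
[0.5715362  0.09836274 0.30664008] 35.2667 [ 0.23079297  0.41003968 -1.05653718]
plate -65 5 [0.0677 0.0684] -0.0035
plate -55 55 [0.0817 0.0828] -0.0026
plate -45 45 [0.0821 0.0831] -0.0018
plate -35 29 [0.0821 0.0829] -0.001
plate 25 48 [0.0812 0.0825] -0.0019
plate 35 88 [0.0815 0.0827] -0.0016
plate 45 80 [0.0816 0.0824] -0.0012
plate 55 39 [0.0816 0.0822] -0.0012
knob 1 1089 [-0.0067  0.076   0.1543] [0.0072 0.0956 0.1668] [0.0004 0.0861 0.1639]
knob -1 695 [-0.0067 -0.0956  0.1451] [ 0.0071 -0.0755  0.1665] [ 0.0005 -0.0807  0.1632]
```

View pics/w20.png

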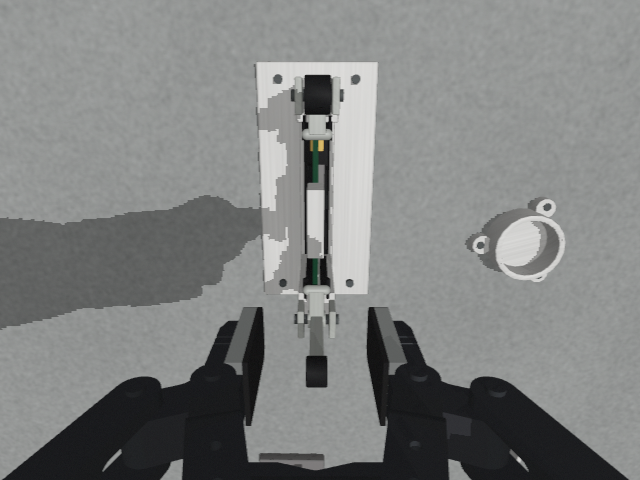

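View pics/w20s.png

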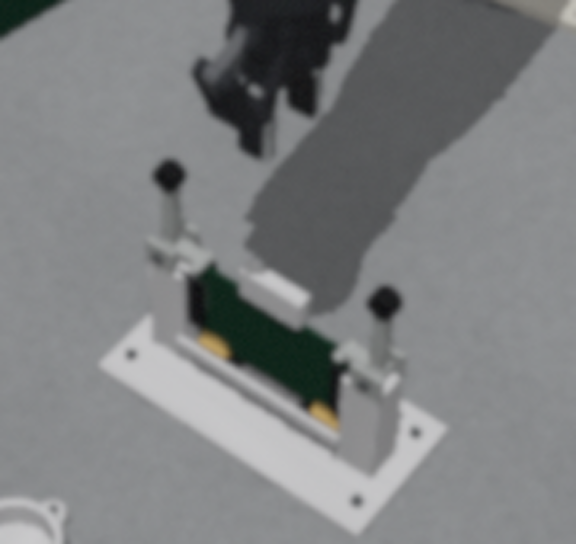

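```bash
python3 - <<'E'
from h import *
s,p,d=cap('top'); P=cloud('top',d)
for n,(a,b,c,e,z0,z1) in dict(a=(300,340,150,190,.01,.05),b=(390,425,160,195,.01,.05),g=(180,205,300,325,.05,.12)).items():
    q=P[c:e,a:b].reshape(-1,3); q=q[(q[:,2]>z0)&(q[:,2]<z1)]; print(n,q.mean(0).round(4))
print(workorder.job_done())
E
```

```text
a [0.7747 0.0247 0.0218]
b [ 0.7562 -0.2279  0.022 ]
g [0.3516 0.3804 0.0858]
the job is handed in; nothing more can be done
None
```

The sensor board is seated in the frame, level, with both ejector levers upright. I handed the job in at about 35 s of the 72 s. No verdict came back.

**Insertion:** I took the smaller board out of its rest and slid it down both card guides. The contacts were felt about 4 N above the guide friction, at roughly 6 mm over the seat. I let go there with both levers still open, at about 1.22 rad (left) and 1.15 rad (right).

**Levers:** I swung the left lever upright first, then the right. I leaned on each past upright until its end stop was felt, at 28 N and 30 N.

**Last checks:**
- **Board height:** the plate's top edge reads 81.2 to 82.1 mm above the seat on both sides, where 80 mm is home. The camera reads about 1 mm high, so the board is home within tolerance.
- **Board level:** the two sides agree to about 0.5 mm.
- **Levers:** both knobs stand over their pivots to within about 0.5 mm, so the levers are upright.
- **Bystanders:** neither casting nor the plug gauge moved by more than about 2 mm.
- **Robot:** the hand is clear of everything.

**What disagreed or could not be checked:**
- **Friction:** the hand read a steady 7 to 8 N while the board slid down, about 10 N once the board's weight is added, against the 2 to 8 N stated. I took it for contact at first, until the depth picture and an upward pull showed it was friction.
- **Contact force after release:** this could not be measured. I only confirmed that the board did not move when let go.

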